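# Re-space the tote dividers for a long and a short board

### The arm

A 6-joint arm with a two-finger parallel gripper is mounted at the origin on the work surface. World frame = base frame: x ahead of the robot, y to its left, z up, the work surface at z = 0. Lengths are in mm, angles in rad, forces in N, time in s.
With the tool pointing down it reaches from about 300 to 775 mm from the base axis. Payload 14.6 kg.
Tool frame: the origin (TCP) lies midway between the tips of the shut fingers; the grasp point (between the pads) lies 19 mm behind it; x points along the fingers, z is the direction in which the jaws open and shut, and the axes are right-handed (so a half turn about x gives the same grasp; the last joint's range is limited). The gripper opens to 94 mm and grips with 3 to 60 N. Pads are 16 mm wide; open, the fingers measure 119 mm over their backs; the gripper's body (75 mm by 177 mm) begins 78 mm behind the grasp point.
Start: joints at [1.132, 0.3, 1.521, -0, 1.321, -0.067], TCP at [199.808, 512.412, 205.446] pointing down, gripper open.
Joint ranges: [-3.03, 3.03], [-0.79, 2.21], [0.23, 2.52], [-1.04, 4.18], [0, 3.07], [-2.55, 2.55]. Speed limits (rad/s): [2.22, 2.22, 2.57, 3.14, 3.14, 3.14].

### API

Orientations are given as [roll, pitch, yaw] about the fixed x, y, z axes, in that order (R = Rz(yaw) Ry(pitch) Rx(roll)).
In Python, from cell import * gives the robot as it stands.
- The arm moves only by the tool play_rows, never from a script. Its argument "motion" is one flat list of numbers, 7 for each row, row after row: the turn, a rotation vector about the tool's x, y, z in rad, then the shift along the tool's x, y, z in m, then the closure, from -1 (fully open) to 1 (shut), so that 0 is half open. In form: [rx, ry, rz, x, y, z, fingers, rx, ry, rz, x, y, z, fingers, ...]. A call has 1 to 20 rows; each row shifts and turns the pose as measured when the row begins, along the tool's axes as they then stand; what a row does not reach is not made up. A row lasts 1/10 s, in which the tool goes at most 50 mm and 8.59 degrees, less where a joint would pass 70% of its speed; a pose out of reach is approached as far as the arm can. A call with a gripper value outside its range is refused whole. The fingers move at their own pace and stop on an object; "newtons" is the grip in N (left out, the last holds). Time passes only in rows, so rows that do not move let the fingers close. It gives the time, the measured TCP pose, the force and the opening at its end, in the units of the state.
- read_state(): the state, without advancing time (a new reading comes with each control period).
- camera(name): name is "scene" or "top" or "wrist"; returns (picture, depth): 400x640x3 uint8, blue, green, red; 400x640 float32, mm along the optical axis (not along the pixel's ray), 0 where there is no reading.
- camera_params(name): a dict with "fx", "fy", "cx", "cy" (pixels), "T" (4x4, takes a point from camera to world coordinates). Camera axes: x right, y down, z forward; pixel columns grow to the right and rows downward; lengths in mm; the calibration is good to about 2 mm. A picture is of the moment at which its call begins: read the wrist's pose just before it. camera_params takes no time and is no camera call; for the wrist camera it gives the pose at the moment of the call.
- sign_off(): hands the job in, once; it reports no verdict.
Trained networks look in the newest picture that a camera, given by its name, has taken for a name from the list of things; names that differ only in an ending like _2 or _b are one class to them, and where a whole thing is asked for, a point or a joint stands for the part that bears it (a point fixed in the world has none). Each returns a list of dicts, best first, with "conf" (0 to 1); they miss things now and then, are a little off and sometimes report something else, mostly with a low value. They report only what shows in the picture. A call takes as long as a camera call. They do not tell look-alikes from the thing itself.
- masks_of(camera, name): "region" (400x640 bool, what is visible of it).
- place_of(camera, name): "at" ([x, y, z] in mm, in the coordinates of the camera as it stood for that picture, good to about 4 mm: a listed point, or the origin of a listed thing).
The state is a dict: "clock": time; "joints": joint angles; "qd": joint speeds; "effort": joint torques, N m; "eef_pos": TCP position; "eef_rot": TCP orientation; "wrist_force": force on the tool from outside, world axes, zero at the start; "moment": the same for the moment, N m; "finger_gap": finger opening in mm.
Only numpy, scipy, OpenCV 4.12 (cv2) and the standard library are available. Lean on these libraries where they do the work, as an engineer would, in place of code of your own. Each camera call takes 0.05 s, during which the arm holds its last target.

### The job

Make room in the grey tote for both salvaged circuit boards: first slide the blue divider towards the motor, then slide the yellow divider after it, so that the end compartment takes the long board and the middle one the short board. Then set the long board flat in the end compartment, and after it the short board flat between the two dividers, lowering each right down to the floor rather than dropping it. The motor stays upright in its own compartment, and leave the multimeter and the screwdriver alone.

Things in the scene. Friction and masses are not known exactly. Their poses are not given: they have to be found in the camera images.
- tote: Grey plastic tote, 78 x 390 mm outside, 30 mm high, fixed to the bench. Origin: centre of its underside, on the bench; y along its length, x across it (away from the robot), z up. Inside 68 (x) by 380 (y) mm; floor 4 mm above the origin, walls 5 mm.
- handle_mid (a point): Middle of the tote's fixed wooden carry handle: flat bar, 40 (x) x 24 (z) mm, along the tote's y over its whole length, its middle 140 mm above the tote's origin, on 40 mm wide uprights at both ends. It blocks a gripper reaching straight down into the tote: lean the tool about the tote's y axis and reach in under the handle from the robot's side.
- long_end (a point): Point on the tote's floor at the inner face of its -y end wall (x = 0). The end compartment for the long board runs from here to the yellow divider. Same axes as the tote.
- yellow_divider (a joint): Yellow divider, slides along the tote's +y: value = distance in m from the inner face of the -y end wall to the middle of its plate. Range 0 to 0.30; starts between 0.105 and 0.145. It slides with about 2.5 N of friction and stays where it is left; the two dividers cannot pass each other.
- blue_divider (a joint): Blue divider, on the motor's side of the yellow one, same scale and behaviour. Range 0 to 0.335; starts between 0.225 and 0.255.
- yellow_divider_tab (a point): Centre of the yellow divider's grip tab: 26 (tote x) x 12 (tote y) x 34 (z) mm, centred 12 mm to the -x side of the tote's middle line, 50 mm above the tote's origin (tab from 33 to 67 mm). Below it the plate is 5 mm thick, spans the tote's width and reaches 33 mm above it. Same axes as the tote.
- blue_divider_tab (a point): The same point on the blue divider's equal tab.
- long_board: Long green circuit board on an aluminium carrier, 36 (x) x 200 (y) x 8 (z) mm, 0.22 kg. Origin: centre of its underside; y lengthwise. An upright dark heat sink stands in its middle, 30 (x) x 14 (y) mm, 8 to 58 mm above the origin; pinched by its flat +y and -y faces, the board stays level with the tool leaned about the board's y. Other parts, up to 28 mm high, are 30 mm or more from the middle.
- long_board_grip (a point): Point to pinch on the long board's heat sink: 45 mm above its origin, on its centre line; 13 mm below the heat sink's top.
- short_board: Short green circuit board, 36 (x) x 60 (y) x 8 (z) mm, 0.11 kg, with the same heat sink in its middle (30 x 14 mm, top 58 mm above the origin) and only flat chips besides, up to 12 mm. Origin: centre of its underside; y along its 60 mm length.
- short_board_grip (a point): Point to pinch on the short board's heat sink: 45 mm above its origin, on its centre line.
- motor: Small round steel motor with a red top, 42 mm in diameter, 24 mm high with a stub of shaft to 32 mm, standing loose on the tote's floor in the +y end compartment, its side 5 to 10 mm from the +y end wall. Origin: centre of its underside. It may be nudged but must stay upright in that compartment.
- multimeter: Orange multimeter, 150 x 78 x 34 mm, lying on the bench to the right of the tote. Origin: centre of its underside. Leave alone.
- screwdriver: Red-handled screwdriver, 180 mm long, lying on the bench to the left of the tote. Leave alone.
There are look-alikes about, which are no part of the job. Of the things that look like the long_board, the middle-sized one is meant.

How it is judged:
By the outcome, as a careful person would: the job done as asked, in the order asked, and still so for the second after the job is handed in, with the robot touching nothing.
It also fails if it takes over 72 s, if anything falls off the work surface, if the arm or the gripper's body presses on something with over 40 N, if the wrist force passes 120 N, or if a joint passes its speed limit or range.

## Working session

There is one attempt and no reset: what is moved stays moved. The work goes in short steps, Python scripts to look and compute and a tool call to move; the robot and the scene stay as the last step left them, time stands still between calls to the robot, and variables do not carry over. Pictures are saved under pics/ and viewed, and the job is handed in when it is done.

Besides the shell and the picture viewer there is one more tool, called as name(argument=value, ...), one argument or row to a line, values as JSON. play_rows: Moves the arm, as the interface text tells. Its arguments: {"type":"object","properties":{"motion":{"type":"array","items":{"type":"number"}},"newtons":{"type":"number"}},"required":["motion"]}

```bash
mkdir -p pics; ls; python3 - <<'E'
from cell import *
import cv2,numpy as np
s=read_state();print(s)
for n in ["scene","top"]:
    p,d=camera(n);cv2.imwrite(f"pics/{n}0.png",p);np.save(f"{n}_d.npy",d);np.save(f"{n}_p.npy",p)
    P=camera_params(n);print(n,P)
    T=np.array(P["T"])
    for k in ["tote","handle_mid","long_end","yellow_divider_tab","blue_divider_tab","long_board","long_board_grip","short_board","short_board_grip","motor","multimeter","screwdriver"]:
        for r in place_of(n,k)[:4]:
            w=T@np.r_[r["at"],1];print(k,round(r["conf"],2),w[:3].round())
print(read_state()["clock"])
E
```

```text
pics
{'clock': 0.0, 'joints': array([ 1.13238215e+00,  3.00479516e-01,  1.52159167e+00,  7.07319765e-06,
        1.32069785e+00, -6.65971949e-02]), 'qd': array([ 8.33911444e-04,  4.52957925e-04,  5.81785695e-05, -3.24739261e-04,
       -1.55788800e-04,  1.11041872e-05]), 'effort': array([-1.28942604e-03, -5.31796539e+01, -3.52737772e+01,  7.07698753e-02,
        2.42694304e-02, -1.37886700e-04]), 'eef_pos': array([199.70581258, 512.17564665, 204.87723475]), 'eef_rot': array([ 3.0691717 ,  1.56961992, -2.01503601]), 'wrist_force': array([-0.2953565 ,  0.38111315,  0.05802092]), 'moment': array([ 0.00441949, -0.01982556,  0.0098788 ]), 'finger_gap': 94.34392276774278}
scene {'fx': 377.14375590829405, 'fy': 377.14375590829405, 'cx': 311.31406905962876, 'cy': 197.3476140711927, 'T': array([[-5.09058701e-01,  6.85285013e-01, -5.20810608e-01,
         1.01604972e+03],
       [ 8.60620780e-01,  4.14960960e-01, -2.95193622e-01,
         3.03971599e+02],
       [ 1.38243041e-02, -5.98491313e-01, -8.01010010e-01,
         8.64748411e+02],
       [ 0.00000000e+00,  0.00000000e+00,  0.00000000e+
[... 1131 characters left out ...]
-3.]
handle_mid 0.97 [698. -66. 140.]
long_end 0.57 [ 708. -259.    4.]
yellow_divider_tab 0.47 [ 688. -127.   49.]
blue_divider_tab 0.51 [ 685. -126.   46.]
blue_divider_tab 0.4 [678. -26.  46.]
long_board 0.82 [672. 249.   1.]
long_board 0.72 [489. 329.  -3.]
long_board 0.44 [660. 444.  -3.]
long_board 0.26 [ 709. -257.    3.]
long_board_grip 0.62 [478. 330.  44.]
long_board_grip 0.57 [673. 250.  33.]
long_board_grip 0.56 [294. 247.  62.]
long_board_grip 0.26 [ 655. -387.   -2.]
short_board 0.67 [696.  93.   3.]
short_board 0.66 [ 515. -315.   -0.]
short_board_grip 0.46 [ 515. -313.   41.]
motor 0.61 [693.  95.   4.]
multimeter 0.87 [ 655. -385.   -3.]
screwdriver 0.59 [662. 446.  -1.]
1.3
```

View pics/scene0.png

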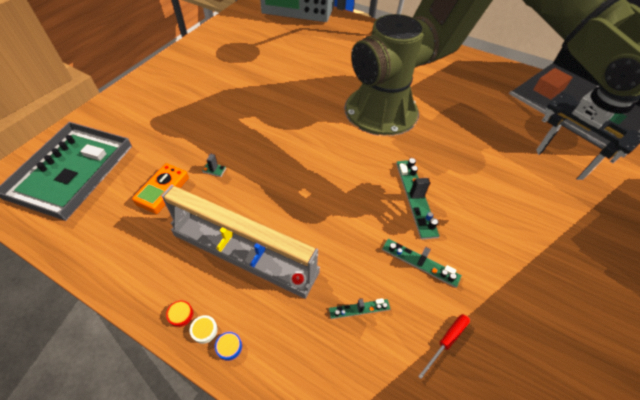

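View pics/top0.png

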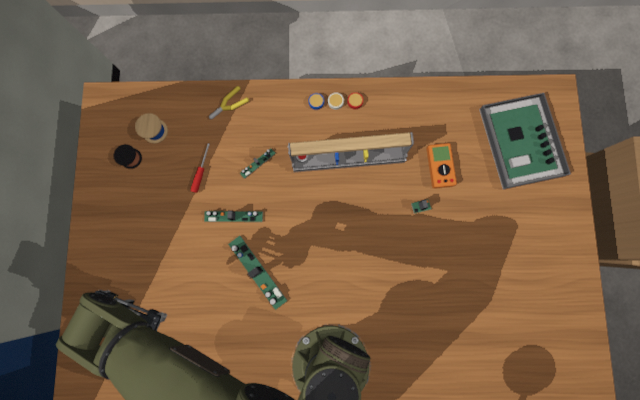

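The top view shows three long look-alikes: the largest at (257,270), the middle one at (234,216) and the smallest at (258,163). The target is therefore the middle one, at world (487,328). The tote is at (350,150), with the blue tab at (337,158) and the yellow tab at (366,156). Next I'll measure these more precisely.

```bash
cat > h.py <<'E'
from cell import *
import cv2,numpy as np
from scipy.spatial.transform import Rotation as Ro
def cloud(n,d):
    P=camera_params(n);v,u=np.mgrid[0:400,0:640]
    c=np.stack([(u-P["cx"])/P["fx"]*d,(v-P["cy"])/P["fy"]*d,d],-1)
    T=np.array(P["T"]);w=c@T[:3,:3].T+T[:3,3];w[d<=0]=np.nan;return w
def pose():
    s=read_state();return s,np.array(s["eef_pos"]),Ro.from_euler("xyz",s["eef_rot"])
def target_R(yaw,lean):
    # tool z(jaw)=+-tote y ; tool x = lean from down toward tote x
    c,s=np.cos(yaw),np.sin(yaw)
    X=np.array([c,s,0]);Y=np.array([-s,c,0]);tx=X*np.sin(lean)-np.array([0,0,1])*np.cos(lean)
    return [Ro.from_matrix(np.stack([tx,np.cross(z,tx),z],1)) for z in (Y,-Y)]
E
python3 - <<'E'
from h import *
s,p,R=pose();print(R.as_matrix().round(2))
T=np.array(camera_params("wrist")["T"]);print("cam rel tool",R.inv().apply(T[:3,3]-p).round(),(R.as_matrix().T@T[:3,:3]).round(2))
for n in ["scene","top"]:
    d=np.load(n+"_d.npy");p=np.load(n+"_p.npy");w=cloud(n,d)
    def rep(lbl,m):
        q=w[m];q=q[~np.isnan(q[:,0])]
        if len(q)<4:print(n,lbl,len(q));return
        r=cv2.minAreaRect(q[:,:2].astype(np.float32));print(n,lbl,len(q),"rect",np.round(r[0]),np.round(r[1]),round(r[2],1),"z",np.percentile(q[:,2],[2,50,98]).round())
    X,Y,Z=w[...,0],w[...,1],w[...,2]
    for l,c in [("long",(487,328)),("short",(517,-316))]:
        near=(np.hypot(X-c[0],Y-c[1])<130)
        rep(l+" z4-14",near&(Z>4)&(Z<14));rep(l+" sink",near&(Z>40)&(Z<75))
        # green
        b,g,r=[p[...,i].astype(int) for i in range(3)]
        rep(l+" green",near&(g>r+15)&(g>b+5)&(Z<40))
    rep("handle",(abs(X-700)<70)&(abs(Y+70)<230)&(Z>142)&(Z<165))
    tz=(abs(X-700)<70)&(abs(Y+70)<190)&(Z>40)&(Z<85)
    rep("yellow",tz&(b<90)&(g>120)&(r>120));rep("blue",tz&(b>r+60))
    rep("red",(abs(X-700)<70)&(abs(Y-95)<50)&(r>g+90)&(Z<60))
E
```

```text
[[-0.   -0.93  0.36]
 [ 0.    0.36  0.93]
 [-1.    0.    0.  ]]
cam rel tool [-180.   70.    1.] [[-0.   -0.24  0.97]
 [-0.   -0.97 -0.24]
 [ 1.   -0.    0.  ]]
scene long z4-14 1148 rect [481. 324.] [243. 236.] 20.7 z [ 4.  9. 13.]
scene long sink 94 rect [440. 322.] [132.  17.] 7.0 z [40. 57. 61.]
scene long green 862 rect [437. 329.] [198. 143.] 88.5 z [ 5.  9. 18.]
scene short z4-14 247 rect [ 504. -324.] [226. 211.] 43.5 z [ 4.  8. 14.]
scene short sink 91 rect [ 568. -346.] [ 51. 141.] 48.3 z [40. 54. 61.]
scene short green 92 rect [ 518. -315.] [34. 56.] 12.2 z [ 6.  9. 15.]
scene handle 2821 rect [698. -70.] [ 41. 396.] 4.3 z [144. 152. 155.]
scene yellow 59 rect [ 692. -124.] [11. 24.] 74.2 z [41. 58. 69.]
scene blue 57 rect [685. -27.] [13. 22.] 85.1 z [40. 60. 68.]
scene red 100 rect [701. 107.] [ 90. 127.] 81.3 z [-0. 28. 31.]
top long z4-14 620 rect [486. 326.] [241. 249.] 48.6 z [ 4.  8. 14.]
top long sink 61 rect [432. 323.] [130.  17.] 6.8 z [40. 55. 62.]
top long green 422 rect [429. 330.] [195. 141.] 89.7 z [ 1.  8. 19.]
top short z4-14 184 rect [ 524. -314.] [229. 242.] 44.3 z [ 4.  6. 13.]
top short sink 50 rect [ 564. -336.] [ 27. 136.] 65.7 z [42. 56. 60.]
top short green 76 rect [ 511. -315.] [62. 32.] 82.4 z [ 1.  6. 23.]
top handle 1565 rect [693. -69.] [ 41. 395.] 4.5 z [144. 150. 154.]
top yellow 36 rect [ 685. -125.] [12. 25.] 89.3 z [43. 64. 69.]
top blue 29 rect [676. -28.] [10. 23.] 89.6 z [46. 65. 70.]
top red 14 rect [686.  90.] [ 7. 21.] 2.5 z [22. 26. 31.]
```

```bash
python3 -c "
import cv2
p=cv2.imread('pics/scene0.png')[170:320,140:340];cv2.imwrite('pics/tz.png',cv2.resize(p,None,fx=4,fy=4,interpolation=2))"
```

```text
(no output)
```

View pics/tz.png

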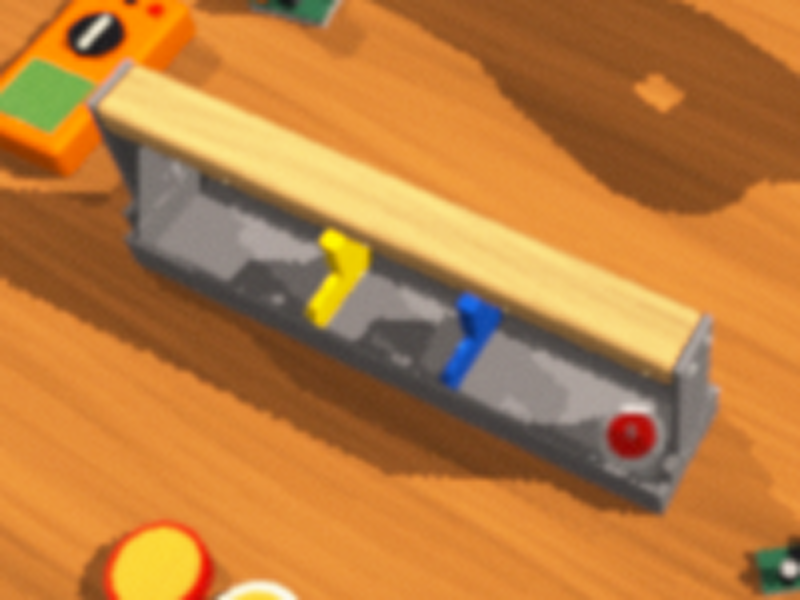

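play_rows(
  motion=[0, 0, 0, -0.007, -0.035, -0.027, 0, 0, 0, 0, -0.007, -0.035, -0.027, 0, 0, 0, 0, -0.007, -0.035, -0.027, 0, 0, 0, 0, -0.007, -0.035, -0.027, 0, 0, 0, 0, -0.007, -0.035, -0.027, 0, 0, 0, 0, -0.007, -0.035, -0.027, 0, 0, 0, 0, -0.007, -0.035, -0.027, 0, 0, 0, 0, -0.007, -0.035, -0.027, 0, 0, 0, 0, -0.007, -0.035, -0.027, 0, 0, 0, 0, -0.007, -0.035, -0.027, 0, 0, 0, 0, -0.007, -0.035, -0.027, 0, 0, 0, 0, -0.007, -0.035, -0.027, 0, 0, 0, 0, -0.007, -0.035, -0.027, 0, 0, 0, 0, -0.007, -0.035, -0.027, 0],
  newtons=15,
)

```text
clock: 2.7
eef_pos: [527.7, -35.8, 308.2]
eef_rot: [-1.258, 1.567, -0.051]
wrist_force: [0.7, 0.7, 0.3]
finger_gap: 46.8
```

```bash
cat > st.py <<'E'
from h import *
import json
s,p,R=pose();print("t",round(s["clock"],2),"j",s["joints"].round(3),"p",p.round(1),"gap",round(s["finger_gap"],1),"F",s["wrist_force"].round(1));print(R.as_matrix().round(3))
open("log.jsonl","a").write(json.dumps([list(s["joints"]),list(p),R.as_matrix().tolist()])+"\n")
E
python3 st.py; python3 - <<'E'
from h import *
s,p,R=pose()
for l in (45,50):
  for t in target_R(0.077,np.radians(l)): print(l,(R.inv()*t).as_rotvec().round(3))
E
```

```text
t 2.7 j [-0.137  0.192  1.418  0.     1.527 -1.344] p [527.7 -35.8 308.2] gap 46.8 F [0.7 0.7 0.3]
[[ 0.004 -0.934  0.356]
 [-0.     0.356  0.934]
 [-1.    -0.004  0.001]]
45 [-0.418 -0.173 -0.768]
45 [ 2.519 -1.038  0.233]
50 [-0.413 -0.192 -0.854]
50 [ 2.476 -1.149  0.258]
```

play_rows(
  motion=[-0.059, -0.0275, -0.122, 0, 0, 0, 0, -0.059, -0.0275, -0.122, 0, 0, 0, 0, -0.059, -0.0275, -0.122, 0, 0, 0, 0, -0.059, -0.0275, -0.122, 0, 0, 0, 0, -0.059, -0.0275, -0.122, 0, 0, 0, 0, -0.059, -0.0275, -0.122, 0, 0, 0, 0, -0.059, -0.0275, -0.122, 0, 0, 0, 0],
)

```text
clock: 3.4
eef_pos: [532.5, -40.8, 306.0]
eef_rot: [-1.57, 0.712, 0.069]
wrist_force: [1.4, 0.8, 0.1]
finger_gap: 46.9
```

```bash
python3 st.py; python3 - <<'E'
from h import *
p,d=camera("wrist");cv2.imwrite("pics/w1.png",p);np.save("w1_d.npy",d);np.save("w1_p.npy",p)
w=cloud("wrist",d);X,Y,Z=w[...,0],w[...,1],w[...,2]
b,g,r=[p[...,i].astype(int) for i in range(3)]
def rep(l,m):
    q=w[m]
    if len(q)<5:print(l,len(q));return
    rr=cv2.minAreaRect(q[:,:2].astype(np.float32));print(l,len(q),"rect",np.round(rr[0]),np.round(rr[1]),round(rr[2],1),"z",np.percentile(q[:,2],[2,50,98]).round())
rep("handle",(abs(X-700)<70)&(abs(Y+70)<230)&(Z>147)&(Z<165))
tz=(abs(X-700)<70)&(abs(Y+70)<190)&(Z>38)&(Z<85)
rep("yellow",tz&(b<90)&(g>100)&(r>120));rep("blue",tz&(b>r+50))
E
```

```text
t 3.4 j [-0.276 -0.219  2.044  0.515  0.547 -2.251] p [532.5 -40.8 306. ] gap 46.9 F [1.4 0.8 0.1]
[[ 0.755 -0.652 -0.069]
 [ 0.052 -0.044  0.998]
 [-0.654 -0.757  0.001]]
handle 6555 rect [695. -68.] [ 41. 391.] 4.7 z [147. 152. 153.]
yellow 357 rect [ 688. -125.] [26. 12.] 4.5 z [38. 60. 68.]
blue 268 rect [679. -28.] [25. 10.] 4.3 z [39. 64. 68.]
```

View pics/w1.png

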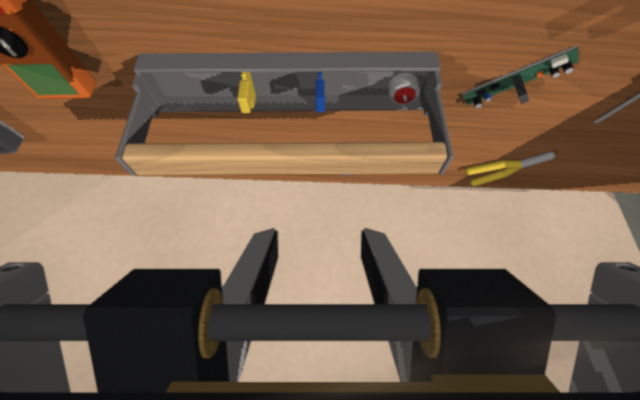

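```bash
cat > kin.py <<'E'
from h import *
import json
from scipy.optimize import least_squares
s0=([1.13238215,.300479516,1.52159167,0,1.32069785,-.0665971949],[199.706,512.176,204.877],Ro.from_euler("xyz",[3.0691717,1.56961992,-2.01503601]).as_matrix())
def data(): return [s0]+[json.loads(l) for l in open("log.jsonl")]
Rz=lambda a:Ro.from_euler("z",a); Ry=lambda a:Ro.from_euler("y",a)
C=Ro.from_matrix(np.array([[0,0,-1],[0,1,0],[1,0,0.]]))  # tool x=flange z, tool z=-flange x
# C columns: tool x,y,z in flange
C=Ro.from_matrix(np.stack([[0,0,1],np.cross([-1,0,0],[0,0,1]),[-1,0,0]],1).astype(float))
def rots(j,s4=1):
    A=Rz(j[0]);B=A*Ry(j[1]);D=B*Ry(j[2]);E=D*Rz(s4*j[3]);F=E*Ry(j[4]);G=F*Rz(j[5]);return A,B,D,E,F,G
def fk(j,L):
    A,B,D,E,F,G=rots(j)
    # L: h,a1,ay | l2z | l3x,l3z | d6
    p=A.apply([L[0],L[1],L[2]])+B.apply([0,0,L[3]])+D.apply([L[4],0,L[5]])+F.apply([0,0,L[6]])
    return p,G*C
E
python3 - <<'E'
from kin import *
for j,p,R in data():
    G=rots(j)[-1]*C
    print(np.degrees((G.inv()*Ro.from_matrix(R)).magnitude()).round(2))
D=data()
f=lambda L:np.concatenate([fk(j,L)[0]-p for j,p,R in D]+[0.001*(L-[0,0,300,400,0,400,250])])
r=least_squares(f,[0,0,300,400,0,400,250]);print(r.x.round(1),r.fun[:-7].round(1))
E
```

```text
0.0
0.0
0.0
[  0.   36.6 221.2 424.2  40.9 447.5 270.6] [ 0. -0.  0.  0.  0. -0.  0.  0. -0.]
```

```bash
cat >> kin.py <<'E'
lo=np.array([-3.03,-.79,.23,-1.04,0,-2.55]);hi=np.array([3.03,2.21,2.52,4.18,3.07,2.55])
def L_():
    D=data();x0=np.array([0,0,300,400,0,400,250.])
    return least_squares(lambda L:np.concatenate([fk(j,L)[0]-p for j,p,R in D]+[0.001*(L-x0)]),x0).x
def ik(p,R,L):
    out=[]
    for j4 in (-.5,0.5,2,3.5):
      for j6 in (-1.8,0,1.8):
        f=lambda j:np.r_[(fk(j,L)[0]-p)/100,(fk(j,L)[1].inv()*R).as_rotvec()]
        az=np.clip(np.arctan2(p[1],p[0]),-3,3)
        r=least_squares(f,[az,.6,1.5,j4,.7,j6],bounds=(lo-.4*0,hi))
        e=np.abs(r.fun).max()
        if not any(np.allclose(r.x,o[0],atol=.05) for o in out): out.append((r.x,e))
    return sorted(out,key=lambda o:o[1])
E
cat > plan.py <<'E'
from kin import *
L=L_();print(L.round(1))
C0=np.array([696,-69,0.]);yaw=.077
def tote(x,y,z): return C0+Rz(yaw).apply([x,y,z])
def show(n,gp,yaw,lean):
    for k,R in enumerate(target_R(yaw,np.radians(lean))):
        p=gp+R.apply([19,0,0])
        o=ik(p,R,L)
        print(n,lean,"unfl" if k==0 else "flip",[(x.round(2).tolist(),round(e,3)) for x,e in o[:2] if e<.03] or ("none",round(o[0][1],2)))
for lean in (40,45,50,55):
    show("blue",tote(-12,50,50),yaw,lean);show("blueend",tote(-12,115,50),yaw,lean)
    show("longplace",tote(0,-83,49),yaw,lean);show("shortplace",tote(0,73,49),yaw,lean)
    show("longpick",np.array([487,328,45]),0,lean);show("shortpick",np.array([516,-315,45]),.1,lean)
E
python3 plan.py
```

```text
[  0.   36.6 221.2 424.2  40.9 447.5 270.6]
blue 40 unfl [([-0.13, 0.56, 1.78, 0.83, 0.18, -2.55], np.float64(0.002))]
blue 40 flip [([-0.13, 0.56, 1.78, 0.85, 0.18, 0.57], np.float64(0.0))]
blueend 40 unfl [([-0.01, 0.55, 1.79, 0.48, 0.12, -2.12], np.float64(0.0))]
blueend 40 flip [([-0.01, 0.55, 1.79, 0.48, 0.12, 1.03], np.float64(0.0))]
longplace 40 unfl ('none', np.float64(0.05))
longplace 40 flip [([-0.36, 0.63, 1.65, 0.93, 0.35, 0.33], np.float64(0.0))]
shortplace 40 unfl [([-0.09, 0.57, 1.75, 0.7, 0.16, -2.39], np.float64(0.0))]
shortplace 40 flip [([-0.09, 0.57, 1.75, 0.7, 0.16, 0.76], np.float64(0.0))]
longpick 40 unfl ('none', np.float64(0.06))
longpick 40 flip ('none', np.float64(0.18))
shortpick 40 unfl ('none', np.float64(0.09))
shortpick 40 flip [([-0.83, 0.51, 1.88, 1.13, 0.61, -0.27], np.float64(0.0))]
blue 45 unfl [([-0.13, 0.56, 1.84, 2.01, 0.15, 2.55], np.float64(0.028))]
blue 45 flip [([-0.14, 0.56, 1.83, 1.67, 0.15, -0.26], np.float64(0.0))]
blueend 45 unfl [([-0.01, 0.55, 1.84, 2.1, 0.07, 2.55], np.float64(0.002))]
blueend 45 flip [([-0.01, 0.55, 1.84, 2.04, 0.0
[... 1502 characters left out ...]
0.0))]
blueend 55 unfl [([-0.02, 0.58, 1.92, 2.9, 0.32, 1.75], np.float64(0.0))]
blueend 55 flip [([-0.02, 0.58, 1.92, 2.9, 0.32, -1.39], np.float64(0.0))]
longplace 55 unfl [([-0.4, 0.66, 1.77, 2.0, 0.42, 2.39], np.float64(0.0))]
longplace 55 flip [([-0.4, 0.66, 1.77, 2.0, 0.42, -0.75], np.float64(0.0))]
shortplace 55 unfl [([-0.1, 0.6, 1.88, 2.67, 0.32, 1.92], np.float64(0.0))]
shortplace 55 flip [([-0.1, 0.6, 1.88, 2.67, 0.32, -1.22], np.float64(0.0))]
longpick 55 unfl ('none', np.float64(0.08))
longpick 55 flip ('none', np.float64(0.08))
shortpick 55 unfl [([-0.9, 0.57, 1.95, 1.61, 0.76, 2.36], np.float64(0.0))]
shortpick 55 flip [([-0.9, 0.57, 1.95, 1.61, 0.76, -0.79], np.float64(0.0))]
```

```bash
python3 - <<'E'
from kin import *
L=L_()
for n in ["scene","top"]:
    d=np.load(n+"_d.npy");p=np.load(n+"_p.npy");w=cloud(n,d);X,Y,Z=w[...,0],w[...,1],w[...,2]
    for l,c,h in [("long",(486,328),(45,115)),("short",(516,-315),(45,50))]:
        for a,b in ((5,14),(40,75)):
            m=(abs(X-c[0])<h[0])&(abs(Y-c[1])<h[1])&(Z>a)&(Z<b)
            q=w[m][:,:2].astype(np.float32);r=cv2.minAreaRect(q);print(n,l,a,len(q),np.round(r[0]),np.round(r[1]),round(r[2],1))
for lean in (0,10,20,25,30,35):
  for yaw in (-.1,0,.1):
    for k,R in enumerate(target_R(yaw,np.radians(lean))):
        p=np.array([485,328,45])+R.apply([19,0,0]);o=ik(p,R,L)
        print(lean,yaw,k,[(x.round(2).tolist(),round(e,3)) for x,e in o[:2] if e<.03] or ("none",round(o[0][1],2),o[0][0].round(2)))
E
```

```text
scene long 5 823 [482. 328.] [ 65. 200.] 2.9
scene long 40 82 [491. 328.] [14. 29.] 89.2
scene short 5 153 [ 520. -320.] [45. 87.] 7.1
scene short 40 79 [ 519. -317.] [32. 18.] 21.9
top long 5 334 [483. 324.] [ 71. 221.] 5.8
top long 40 51 [483. 330.] [15. 29.] 89.5
top short 5 80 [ 533. -308.] [77. 62.] 18.7
top short 40 49 [ 513. -314.] [28. 15.] 13.5
0 -0.1 0 [([0.53, 0.58, 1.57, -0.0, 0.99, -0.94], np.float64(0.0))]
0 -0.1 1 [([0.53, 0.58, 1.57, 0.0, 0.99, 2.2], np.float64(0.0))]
0 0 0 [([0.53, 0.58, 1.57, -0.0, 0.99, -1.04], np.float64(0.0))]
0 0 1 [([0.53, 0.58, 1.57, -0.0, 0.99, 2.1], np.float64(0.0))]
0 0.1 0 [([0.53, 0.58, 1.57, -0.0, 0.99, -1.14], np.float64(0.0))]
0 0.1 1 [([0.53, 0.58, 1.57, -0.0, 0.99, 2.0], np.float64(0.0))]
10 -0.1 0 [([0.58, 0.53, 1.67, -0.15, 0.81, -0.8], np.float64(0.0))]
10 -0.1 1 [([0.58, 0.53, 1.67, -0.15, 0.81, 2.35], np.float64(0.0))]
10 0 0 [([0.57, 0.52, 1.68, -0.13, 0.8, -0.91], np.float64(0.0))]
10 0 1 [([0.57, 0.52, 1.68, -0.13, 0.8, 2.23], np.float64(0.0))]
10 0.1 0 [([0.57, 0.52, 1.69, -0.11, 0.79, -1.03], np.float64(0.0))]
10 0.1 1 [([0
[... 1098 characters left out ...]
oat64(0.0))]
30 0 1 ('none', np.float64(0.07), array([ 0.62,  0.45,  1.85, -0.49,  0.49,  2.55]))
30 0.1 0 [([0.64, 0.45, 1.89, -0.67, 0.43, -0.46], np.float64(0.0))]
30 0.1 1 [([0.63, 0.45, 1.88, -0.56, 0.43, 2.55], np.float64(0.03))]
35 -0.1 0 [([0.71, 0.48, 1.88, -0.95, 0.54, 0.02], np.float64(0.0))]
35 -0.1 1 ('none', np.float64(0.17), array([ 0.61,  0.45,  1.85, -0.45,  0.48,  2.55]))
35 0 0 [([0.69, 0.46, 1.91, -0.97, 0.46, -0.06], np.float64(0.0))]
35 0 1 ('none', np.float64(0.13), array([ 0.61,  0.44,  1.88, -0.52,  0.43,  2.55]))
35 0.1 0 [([0.66, 0.45, 1.93, -0.96, 0.38, -0.16], np.float64(0.0))]
35 0.1 1 ('none', np.float64(0.09), array([ 0.61,  0.43,  1.91, -0.59,  0.37,  2.55]))
```

```bash
cat >> kin.py <<'E'
def iks(p,R,L,seed):
    f=lambda j:np.r_[(fk(j,L)[0]-p)/100,(fk(j,L)[1].inv()*R).as_rotvec()]
    r=least_squares(f,np.clip(seed,lo+1e-6,hi-1e-6),bounds=(lo,hi));return r.x,np.abs(r.fun).max()
E
python3 - <<'E'
from kin import *
L=L_()
for lean in (35,45,50):
    for k,R in enumerate(target_R(np.pi,np.radians(lean))):
      for z in (45,150):
        p=np.array([485,328,z])+R.apply([19,0,0]);o=ik(p,R,L)
        print(lean,k,z,[(x.round(2).tolist(),round(e,3)) for x,e in o[:2] if e<.03] or ("none",round(o[0][1],2),o[0][0].round(2)))
# path
lean=np.radians(50)
tg=Rz(.077)
A=np.array([485,328,150.]);W=[(A,np.pi)]
for sgn in (1,-1):
  for k in (0,1):
    y0=np.pi if sgn<0 else -np.pi
    R=target_R(y0,lean)[k];o=ik(A+R.apply([19,0,0]),R,L)
    o=[x for x,e in o if e<.01]
    if not o: print("no start",k);continue
    j=o[0];print("sgn",sgn,"k",k)
    B=np.array([560,-140,150.])
    for t in np.linspace(0,1,9):
        y=y0+(0.077-y0)*t
        # radial swing path
        c=A+(B-A)*t
        R=target_R(y,lean)[k];j,e=iks(c+R.apply([19,0,0]),R,L,j);print(round(t,2),j.round(2),round(e,3))
E
```

```text
35 0 45 [([0.43, 0.88, 1.16, 0.24, 1.67, 1.95], np.float64(0.0))]
35 0 150 [([0.43, 0.76, 1.11, 0.25, 1.83, 1.99], np.float64(0.0))]
35 1 45 [([0.43, 0.88, 1.16, 0.24, 1.67, -1.19], np.float64(0.0))]
35 1 150 [([0.43, 0.76, 1.11, 0.25, 1.83, -1.15], np.float64(0.0))]
45 0 45 [([0.41, 0.99, 1.04, 0.3, 1.85, 1.95], np.float64(0.0))]
45 0 150 [([0.41, 0.86, 1.0, 0.32, 2.0, 2.0], np.float64(0.0))]
45 1 45 [([0.41, 0.99, 1.04, 0.3, 1.85, -1.19], np.float64(0.0))]
45 1 150 [([0.41, 0.86, 1.0, 0.32, 2.0, -1.14], np.float64(0.0))]
50 0 45 [([0.4, 1.04, 0.98, 0.33, 1.94, 1.96], np.float64(0.0))]
50 0 150 [([0.4, 0.91, 0.95, 0.35, 2.08, 2.01], np.float64(0.0))]
50 1 45 [([0.4, 1.04, 0.98, 0.33, 1.94, -1.18], np.float64(0.0))]
50 1 150 [([0.4, 0.91, 0.95, 0.35, 2.08, -1.13], np.float64(0.0))]
sgn 1 k 0
0.0 [0.4  0.91 0.95 0.35 2.08 2.01] 0.0
0.12 [0.43 0.92 0.94 0.02 2.15 1.6 ] 0.0
0.25 [ 0.45  0.85  1.06 -0.3   2.05  1.2 ] 0.0
0.38 [ 0.46  0.72  1.28 -0.56  1.81  0.89] 0.0
0.5 [ 0.45  0.57  1.55 -0.78  1.5   0.67] 0.0
0.62 [ 0.36  0.39  1.82 -1.01  1.12  0.49] 0.0
0.75 [ 0.14  0.22  2.   -1.04
[... 705 characters left out ...]
 1.54  0.73  1.57  2.41] 0.0
0.5 [-0.25  0.47  1.7   0.84  1.39  2.5 ] 0.0
0.62 [-0.39  0.38  1.85  0.99  1.19  2.55] 0.022
0.75 [-0.49  0.3   2.    1.2   0.98  2.55] 0.061
0.88 [-0.52  0.24  2.1   1.46  0.73  2.55] 0.087
1.0 [-0.49  0.21  2.13  1.77  0.42  2.55] 0.079
sgn -1 k 1
0.0 [ 0.4   0.91  0.95  0.35  2.08 -1.13] 0.0
0.12 [ 0.23  0.79  1.17  0.49  1.91 -0.97] 0.0
0.25 [ 0.06  0.68  1.36  0.61  1.74 -0.84] 0.0
0.38 [-0.1   0.57  1.54  0.73  1.57 -0.74] 0.0
0.5 [-0.25  0.47  1.7   0.84  1.39 -0.64] 0.0
0.62 [-0.38  0.38  1.84  0.97  1.19 -0.54] 0.0
0.75 [-0.47  0.3   1.96  1.11  0.98 -0.45] 0.0
0.88 [-0.5   0.23  2.05  1.26  0.72 -0.34] 0.0
1.0 [-0.49  0.21  2.08  1.42  0.43 -0.23] 0.0
```

play_rows(
  motion=[0.149, 0, 0, 0, 0, 0, 0, 0.149, 0, 0, 0, 0, 0, 0, 0.149, 0, 0, 0, 0, 0, 0, 0.149, 0, 0, 0, 0, 0, 0, 0.149, 0, 0, 0, 0, 0, 0, 0.149, 0, 0, 0, 0, 0, 0, 0.149, 0, 0, 0, 0, 0, 0, 0.149, 0, 0, 0, 0, 0, 0, 0.149, 0, 0, 0, 0, 0, 0, 0.149, 0, 0, 0, 0, 0, 0, 0.149, 0, 0, 0, 0, 0, 0, 0.149, 0, 0, 0, 0, 0, 0, 0.149, 0, 0, 0, 0, 0, 0, 0.149, 0, 0, 0, 0, 0, 0, 0.149, 0, 0, 0, 0, 0, 0, 0.149, 0, 0, 0, 0, 0, 0, 0.149, 0, 0, 0, 0, 0, 0, 0.149, 0, 0, 0, 0, 0, 0, 0.149, 0, 0, 0, 0, 0, 0, 0.149, 0, 0, 0, 0, 0, 0],
)

```text
clock: 5.45
eef_pos: [533.5, -41.2, 308.6]
eef_rot: [1.427, 0.745, 0.065]
wrist_force: [0.1, 0.3, -0.1]
finger_gap: 46.7
```

```bash
python3 st.py; cat > go.py <<'E'
# usage: go.py x y z(grasp pt, tote frame or w) yaw lean [k]  -> rotvec and shift in tool axes
from kin import *
import sys
C0=np.array([695.5,-69,0.]);TY=.079
def tote(x,y,z): return C0+Rz(TY).apply([x,y,z])
def go(gp,yaw,lean,k=1,seed=True):
    s,p,R=pose();T=target_R(yaw,np.radians(lean))[k];t=gp+T.apply([19,0,0])
    print("rotvec",(R.inv()*T).as_rotvec().round(4),"shift in cur",(R.inv().apply(t-p)/1000).round(4),"shift in target axes",(T.inv().apply(t-p)/1000).round(4),"dist",np.linalg.norm(t-p).round())
    j,e=iks(t,T,L_(),s["joints"]);print("ik",j.round(2),round(e,3))
E
python3 - <<'E'
from go import *
go(tote(-80,45,80),TY,52)
go(tote(-12,45,50),TY,52)
E
```

```text
t 5.45 j [-0.268 -0.21   2.016  0.45   0.585  0.813] p [533.5 -41.2 308.6] gap 46.7 F [ 0.1  0.3 -0.1]
[[ 0.734  0.66   0.161]
 [ 0.048  0.186 -0.981]
 [-0.678  0.728  0.105]]
rotvec [0.1346 0.005  0.0819] shift in cur [ 0.2321 -0.1108 -0.0219] shift in target axes [ 0.2223 -0.1313 -0.0045] dist 258.0
ik [-0.2   0.41  2.06  2.34  0.31 -0.97] 0.0
rotvec [0.1346 0.005  0.0819] shift in cur [ 0.3025 -0.0869 -0.0194] shift in target axes [ 0.2943 -0.113  -0.0045] dist 315.0
ik [-0.16  0.58  1.88  2.4   0.28 -0.99] 0.0
```

play_rows(
  motion=[0.067, 0.002, 0.041, 0, 0, 0, -0.3, 0.067, 0.002, 0.041, 0, 0, 0, -0.3, 0, 0, 0, 0.022, -0.013, 0, -0.3, 0, 0, 0, 0.022, -0.013, 0, -0.3, 0, 0, 0, 0.022, -0.013, 0, -0.3, 0, 0, 0, 0.022, -0.013, 0, -0.3, 0, 0, 0, 0.022, -0.013, 0, -0.3, 0, 0, 0, 0.022, -0.013, 0, -0.3, 0, 0, 0, 0.022, -0.013, 0, -0.3, 0, 0, 0, 0.022, -0.013, 0, -0.3, 0, 0, 0, 0.022, -0.013, 0, -0.3, 0, 0, 0, 0.022, -0.013, 0, -0.3],
)

```text
clock: 6.65
eef_pos: [634.0, -26.4, 78.6]
eef_rot: [1.604, 0.656, 0.093]
wrist_force: [0.5, 0.4, 0.5]
finger_gap: 60.9
```

```bash
python3 st.py; cat > wl.py <<'E'
from go import *
import sys
n=sys.argv[1]
p,d=camera("wrist");cv2.imwrite(f"pics/{n}.png",p)
w=cloud("wrist",d);q=(w-C0)@Rz(TY).as_matrix();X,Y,Z=q[...,0],q[...,1],q[...,2]
b,g,r=[p[...,i].astype(int) for i in range(3)]
tz=(abs(X)<40)&(abs(Y)<195)&(Z>36)&(Z<85)
def rep(l,m):
    a=q[m]
    if len(a)<5:print(l,len(a));return
    print(l,len(a),"x",np.percentile(a[:,0],[3,97]).round(1),"y",np.percentile(a[:,1],[3,97]).round(1),"ymed",np.median(a[:,1]).round(1),"z",np.percentile(a[:,2],[3,97]).round(1))
rep("yellow",tz&(b<90)&(g>100)&(r>120));rep("blue",tz&(b>r+50))
rep("handle",(abs(X)<50)&(Z>148)&(Z<165))
E
python3 wl.py w2; python3 - <<'E'
from go import *
go(tote(-80,42,80),TY,52)
go(tote(-12,42,50),TY,52)
E
```

```text
t 6.65 j [-0.196  0.398  2.044  2.265  0.298 -0.863] p [634.  -26.4  78.6] gap 60.9 F [0.5 0.4 0.5]
[[ 0.789  0.61   0.072]
 [ 0.073  0.023 -0.997]
 [-0.61   0.792 -0.027]]
yellow 1365 x [-26.1  -2. ] y [-61.5 -50.8] ymed -53.1 z [37.5 64.2]
blue 841 x [-25.8  -1.6] y [36.3 47. ] ymed 41.6 z [38.3 64.5]
handle 21002 x [-16.8  14.3] y [-102.5  181.7] ymed 40.0 z [148.1 149.4]
rotvec [-0.026  -0.0111 -0.0032] shift in cur [-0.0014 -0.009   0.0057] shift in target axes [-0.0013 -0.0092  0.0055] dist 11.0
ik [-0.21  0.41  2.06  2.32  0.31 -0.96] 0.0
rotvec [-0.026  -0.0111 -0.0032] shift in cur [0.0707 0.009  0.006 ] shift in target axes [0.0707 0.0091 0.0055] dist 72.0
ik [-0.17  0.58  1.88  2.38  0.28 -0.98] 0.0
```

View pics/w2.png

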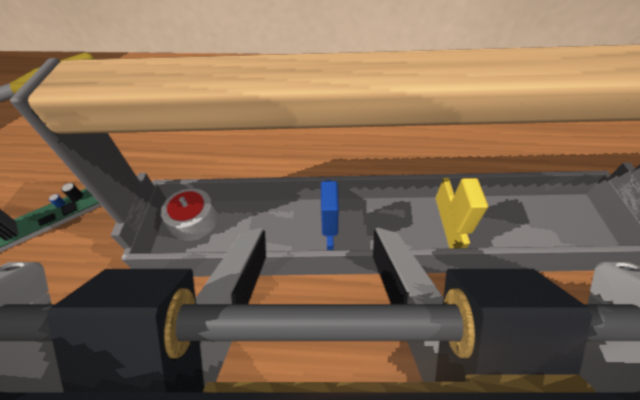

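play_rows(
  motion=[-0.026, -0.011, -0.003, 0.017, 0.002, 0.001, -0.3, 0, 0, 0, 0.018, 0.002, 0.001, -0.3, 0, 0, 0, 0.018, 0.002, 0.002, -0.3, 0, 0, 0, 0.018, 0.002, 0.001, -0.3, 0, 0, 0, 0, 0, 0, 0.3, 0, 0, 0, 0, 0, 0, 1, 0, 0, 0, 0, 0, 0, 1, 0, 0, 0, 0, 0, 0, 1],
  newtons=12,
)

```text
clock: 7.5
eef_pos: [699.7, -21.5, 40.8]
eef_rot: [1.587, 0.656, 0.096]
wrist_force: [-0.0, 0.1, -0.3]
finger_gap: 32.6
```

```bash
cat > tp.py <<'E'
from go import *
s,p,R=pose();g=p-R.apply([19,0,0]);q=Rz(TY).inv().apply(g-C0)
print("t",round(s["clock"],2),"grasp tote",q.round(1),"world",g.round(1),"gap",round(s["finger_gap"],1),"F",s["wrist_force"].round(1),"j",s["joints"].round(2))
E
python3 tp.py; python3 - <<'E'
from go import *
go(tote(-12,115,50),TY,52)
E
```

```text
t 7.5 grasp tote [-7.1 46.8 52.4] world [684.7 -22.9  52.4] gap 32.6 F [-0.   0.1 -0.3] j [-0.16  0.58  1.87  2.35  0.29 -0.95]
rotvec [-0.0055 -0.0135 -0.0076] shift in cur [-0.0015 -0.0054 -0.068 ] shift in target axes [-0.0024 -0.005  -0.068 ] dist 68.0
ik [-0.02  0.57  1.9   2.82  0.24 -1.32] 0.0
```

play_rows(
  motion=[0, 0, 0, -0.002, -0.003, 0.005, 0.3, 0, 0, 0, 0, 0, 0, 1, 0, 0, 0, 0, 0, 0, 1, 0, 0, 0, 0, 0, 0, 1],
)

```text
clock: 7.9
eef_pos: [696.0, -27.5, 40.8]
eef_rot: [1.587, 0.654, 0.096]
wrist_force: [1.0, -2.3, -0.6]
finger_gap: 12.4
```

```bash
python3 tp.py
```

```text
t 7.9 grasp tote [-11.3  41.   52.4] world [681.  -29.   52.4] gap 12.4 F [ 1.  -2.3 -0.6] j [-0.17  0.57  1.88  2.34  0.3  -0.94]
```

play_rows(
  motion=[0, 0, 0, 0, 0, -0.007, 1, 0, 0, 0, 0, 0, -0.007, 1, 0, 0, 0, 0, 0, -0.007, 1, 0, 0, 0, 0, 0, -0.007, 1, 0, 0, 0, 0, 0, -0.007, 1, 0, 0, 0, 0, 0, -0.007, 1, 0, 0, 0, 0, 0, -0.007, 1, 0, 0, 0, 0, 0, -0.007, 1, 0, 0, 0, 0, 0, -0.007, 1, 0, 0, 0, 0, 0, -0.007, 1, 0, 0, 0, 0, 0, 0, 1],
)

```text
clock: 9.0
eef_pos: [690.8, 40.4, 40.8]
eef_rot: [1.586, 0.658, 0.087]
wrist_force: [-0.3, 3.5, 0.4]
finger_gap: 12.0
```

```bash
python3 tp.py
```

```text
t 9.0 grasp tote [-11.1 109.3  52.4] world [675.9  39.1  52.4] gap 12.0 F [-0.3  3.5  0.4] j [-0.03  0.56  1.9   2.75  0.25 -1.25]
```

play_rows(
  motion=[0, 0, 0, 0, 0, -0.006, 1, 0, 0, 0, 0, 0, 0, 1, 0, 0, 0, 0, 0, 0, 0.4, 0, 0, 0, 0, 0, 0, 0.4, 0, 0, 0, -0.02, 0, 0, 0.4, 0, 0, 0, -0.03, 0, 0, 0.4, 0, 0, 0, -0.03, 0, 0, 0.4],
)

```text
clock: 9.7
eef_pos: [626.3, 39.4, 88.5]
eef_rot: [1.586, 0.66, 0.087]
wrist_force: [0.3, -0.5, -0.4]
finger_gap: 27.8
```

```bash
python3 tp.py; python3 wl.py w3;python3 - <<'E'
from go import *
go(tote(-75,-55,95),TY,52)
go(tote(-12,-55,50),TY,52)
E
```

```text
t 9.7 grasp tote [-75.4 113.4 100.2] world [611.4  38.1 100.2] gap 27.8 F [ 0.3 -0.5 -0.4] j [-0.04  0.36  2.07  2.66  0.21 -1.16]
yellow 1834 x [-27.5  -1.4] y [-61.3 -50.7] ymed -52.0 z [36.6 70.4]
blue 826 x [-27.2  -3.3] y [110.7 121.3] ymed 116.2 z [37.9 70.7]
handle 23877 x [-22.1  12.7] y [-45.1 187.9] ymed 69.8 z [149.  155.5]
rotvec [-0.0103 -0.0063 -0.0038] shift in cur [ 0.0053 -0.0025  0.1687] shift in target axes [ 0.0063 -0.0042  0.1686] dist 169.0
ik [-0.41  0.43  1.97  1.82  0.39 -0.59] 0.0
rotvec [-0.0103 -0.0063 -0.0038] shift in cur [0.0826 0.0005 0.1692] shift in target axes [ 0.0837 -0.0009  0.1686] dist 188.0
ik [-0.35  0.61  1.81  1.95  0.36 -0.68] 0.0
```

View pics/w3.png

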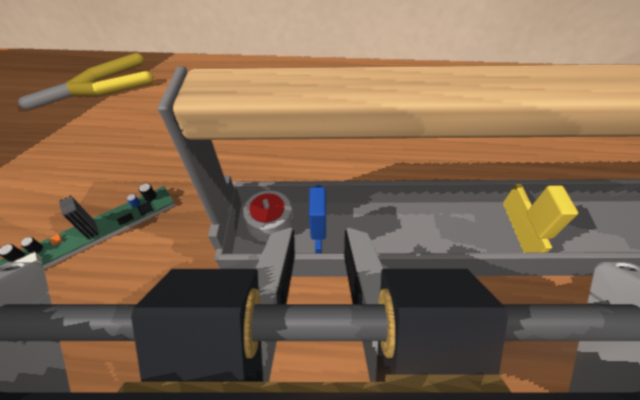

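play_rows(
  motion=[-0.01, -0.006, -0.004, 0, 0, 0.035, -0.1, 0, 0, 0, 0.001, -0.001, 0.035, -0.1, 0, 0, 0, 0.001, -0.001, 0.035, -0.1, 0, 0, 0, 0.002, -0.001, 0.035, -0.1, 0, 0, 0, 0.002, -0.001, 0.033, -0.1, 0, 0, 0, 0, 0, 0, -0.1],
)

```text
clock: 10.35
eef_pos: [639.8, -135.1, 85.4]
eef_rot: [1.574, 0.661, 0.081]
wrist_force: [-0.5, -0.0, 0.2]
finger_gap: 51.7
```

```bash
python3 tp.py; python3 wl.py w4;python3 - <<'E'
from go import *
go(tote(-12,-56,50),TY,52)
E
```

```text
t 10.35 grasp tote [-75.8 -61.5  97.1] world [ 624.8 -136.3   97.1] gap 51.7 F [-0.5 -0.   0.2] j [-0.42  0.43  1.96  1.8   0.4  -0.57]
yellow 840 x [-25.8  -2.1] y [-60.9 -50.2] ymed -55.4 z [38.9 68.4]
blue 1728 x [-25.1  -1.7] y [110.8 121.5] ymed 112.1 z [37.5 68.4]
handle 27099 x [-20.1  14.1] y [-186.7   97.2] ymed -45.1 z [148.6 153.3]
rotvec [-0.0021 -0.0025 -0.0024] shift in cur [ 0.0793  0.0021 -0.0037] shift in target axes [ 0.0792  0.0023 -0.0039] dist 79.0
ik [-0.35  0.61  1.81  1.95  0.36 -0.68] 0.0
```

play_rows(
  motion=[0, 0, 0, 0.019, 0, -0.001, -0.1, 0, 0, 0, 0.02, 0, -0.001, -0.1, 0, 0, 0, 0.02, 0, -0.001, -0.1, 0, 0, 0, 0.02, 0, -0.001, -0.1, 0, 0, 0, 0, 0, 0, 0.3],
)

```text
clock: 10.9
eef_pos: [702.6, -120.2, 35.5]
eef_rot: [1.575, 0.661, 0.084]
wrist_force: [-0.2, -0.1, 0.1]
finger_gap: 46.6
```

```bash
python3 tp.py
```

```text
t 10.9 grasp tote [-12.  -51.6  47.1] world [ 687.6 -121.4   47.1] gap 46.6 F [-0.2 -0.1  0.1] j [-0.35  0.62  1.81  1.97  0.37 -0.7 ]
```

play_rows(
  motion=[0, 0, 0, 0, 0, 0.004, 0.3, 0, 0, 0, 0, 0, 0, 1, 0, 0, 0, 0, 0, 0, 1, 0, 0, 0, 0, 0, 0, 1, 0, 0, 0, 0, 0, -0.007, 1, 0, 0, 0, 0, 0, -0.007, 1, 0, 0, 0, 0, 0, -0.007, 1, 0, 0, 0, 0, 0, -0.007, 1, 0, 0, 0, 0, 0, -0.007, 1, 0, 0, 0, 0, 0, -0.007, 1, 0, 0, 0, 0, 0, -0.007, 1, 0, 0, 0, 0, 0, -0.007, 1, 0, 0, 0, 0, 0, -0.007, 1, 0, 0, 0, 0, 0, -0.007, 1, 0, 0, 0, 0, 0, -0.007, 1, 0, 0, 0, 0, 0, 0, 1],
)

```text
clock: 12.5
eef_pos: [695.3, -45.2, 37.3]
eef_rot: [1.572, 0.663, 0.075]
wrist_force: [8.1, 1.2, -6.9]
finger_gap: 11.9
```

```bash
python3 tp.py
```

```text
t 12.5 grasp tote [-13.3  23.8  49. ] world [680.4 -46.3  49. ] gap 11.9 F [ 8.1  1.2 -6.9] j [-0.2   0.58  1.87  2.31  0.29 -0.93]
```

play_rows(
  motion=[0, 0, 0, 0, 0, -0.006, 1, 0, 0, 0, 0, 0, 0, 1, 0, 0, 0, 0, 0, 0, 0.4, 0, 0, 0, 0, 0, 0, 0.4, 0, 0, 0, -0.02, 0, 0, 0.4, 0, 0, 0, -0.03, 0, 0, 0.4, 0, 0, 0, -0.03, 0, 0, 0.4],
)

```text
clock: 13.2
eef_pos: [630.2, -42.0, 86.1]
eef_rot: [1.573, 0.666, 0.077]
wrist_force: [1.1, -0.6, 0.0]
finger_gap: 28.2
```

```bash
python3 tp.py; python3 wl.py w5; python3 st.py
python3 - <<'E'
from kin import *
L=L_();print(L.round(1))
# re-refine C0 via scene cam? long board wrist hover pose
for z in (150,200):
  R=target_R(np.pi+0.02,np.radians(50))[1];o=ik(np.array([487,329,z])+R.apply([19,0,0]),R,L)
  print([(x.round(2).tolist(),round(e,3)) for x,e in o[:2]])
E
```

```text
t 13.2 grasp tote [-77.9  32.1  97.9] world [615.3 -43.2  97.9] gap 28.2 F [ 1.1 -0.6  0. ] j [-0.23  0.37  2.04  2.16  0.28 -0.79]
yellow 885 x [-27.5  -3.2] y [26.  37.1] ymed 31.5 z [36.8 70.7]
blue 1282 x [-26.9  13.1] y [109.5 120.3] ymed 112.9 z [36.5 70.6]
handle 31667 x [-22.2  12.5] y [-124.   183.7] ymed 30.5 z [148.9 155.6]
t 13.25 j [-0.227  0.367  2.05   2.15   0.284 -0.787] p [628.3 -42.1  88.3] gap 28.0 F [ 2.3 -0.8  1.6]
[[ 0.785  0.615  0.075]
 [ 0.06   0.045 -0.997]
 [-0.617  0.787 -0.001]]
[  0.   36.6 221.2 424.2  40.9 447.5 270.6]
[([0.41, 0.92, 0.93, 0.34, 2.09, -1.14], np.float64(0.0)), ([0.56, 0.19, 2.15, 2.96, 0.0, 2.54], np.float64(1.489))]
[([0.41, 0.88, 0.9, 0.36, 2.17, -1.11], np.float64(0.0)), ([0.56, 0.09, 2.16, 4.06, 0.0, 1.48], np.float64(1.537))]
```

View pics/w5.png

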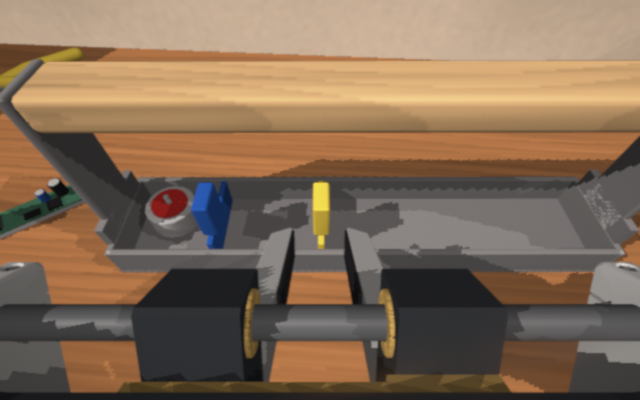

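```bash
cat > arc.py <<'E'
from go import *
def arc(gA,gB,n,dyaw,lean_k=None,grip=0.0,dz=None):
    """rows: pure world-z turn + straight motion of grasp point from current to gB"""
    s,p,R=pose();rows=[]
    g=p-R.apply([19,0,0]);th=dyaw/n;rv=R.inv().apply([0,0,th])
    Rn=R;j=s["joints"];L=L_()
    for i in range(n):
        gt=g+(gB-g)*(i+1)/n;R2=Rn*Ro.from_rotvec(rv);pt=gt+R2.apply([19,0,0])
        pc=g+(gB-g)*i/n+Rn.apply([19,0,0])
        sh=Rn.inv().apply(pt-pc)/1000
        rows.append([*rv.round(3),*sh.round(3),grip]);Rn=R2
        j2,e=iks(pt,R2,L,j);
        if e>.005 or np.abs(j2-j).max()>.2:print("warn",i,e.round(3),(j2-j).round(2))
        j=j2
    for r in rows:print(", ".join(f"{v:g}" for v in r)+",")
    print("endj",j.round(2))
E
python3 - <<'E'
from arc import *
s,p,R=pose();print(R.apply([-.1,0,0]))
import arc as a
P=pose
# pretend retreat by 100 along -x
s,p,R=pose();p2=p+R.apply([-100,0,0])
a.pose=lambda:(s,p2,R)
a.arc(None,np.array([487,329,145.]),22,3.054)
E
```

```text
[-0.07850481 -0.00599624  0.06165258]
warn 0 0.0 [-0.09 -0.28  0.16 -0.61  0.13  0.47]
-0.086, 0.109, -0, -0, -0.001, -0.019, 0,
-0.086, 0.109, -0, 0.002, 0, -0.019, 0,
-0.086, 0.109, -0, 0.003, 0.002, -0.019, 0,
-0.086, 0.109, -0, 0.005, 0.003, -0.018, 0,
-0.086, 0.109, -0, 0.007, 0.004, -0.017, 0,
-0.086, 0.109, -0, 0.009, 0.006, -0.016, 0,
-0.086, 0.109, -0, 0.01, 0.007, -0.014, 0,
-0.086, 0.109, -0, 0.011, 0.008, -0.013, 0,
-0.086, 0.109, -0, 0.012, 0.009, -0.011, 0,
-0.086, 0.109, -0, 0.013, 0.009, -0.008, 0,
-0.086, 0.109, -0, 0.014, 0.01, -0.006, 0,
-0.086, 0.109, -0, 0.014, 0.01, -0.004, 0,
-0.086, 0.109, -0, 0.014, 0.01, -0.001, 0,
-0.086, 0.109, -0, 0.014, 0.01, 0.001, 0,
-0.086, 0.109, -0, 0.013, 0.009, 0.003, 0,
-0.086, 0.109, -0, 0.013, 0.009, 0.006, 0,
-0.086, 0.109, -0, 0.012, 0.008, 0.008, 0,
-0.086, 0.109, -0, 0.01, 0.007, 0.01, 0,
-0.086, 0.109, -0, 0.009, 0.006, 0.011, 0,
-0.086, 0.109, -0, 0.008, 0.005, 0.013, 0,
-0.086, 0.109, -0, 0.006, 0.004, 0.014, 0,
-0.086, 0.109, -0, 0.004, 0.002, 0.015, 0,
endj [ 0.4   0.94  0.93  0.37  2.1  -1.11]
```

play_rows(
  motion=[0, 0, 0, -0.034, 0, 0, 0, 0, 0, 0, -0.034, 0, 0, 0, 0, 0, 0, -0.034, 0, 0, 0, -0.086, 0.109, 0, 0, -0.001, -0.019, 0, -0.086, 0.109, 0, 0.002, 0, -0.019, 0, -0.086, 0.109, 0, 0.003, 0.002, -0.019, 0, -0.086, 0.109, 0, 0.005, 0.003, -0.018, 0, -0.086, 0.109, 0, 0.007, 0.004, -0.017, 0, -0.086, 0.109, 0, 0.009, 0.006, -0.016, 0, -0.086, 0.109, 0, 0.01, 0.007, -0.014, 0, -0.086, 0.109, 0, 0.011, 0.008, -0.013, 0, -0.086, 0.109, 0, 0.012, 0.009, -0.011, 0, -0.086, 0.109, 0, 0.013, 0.009, -0.008, 0, -0.086, 0.109, 0, 0.014, 0.01, -0.006, 0, -0.086, 0.109, 0, 0.014, 0.01, -0.004, 0, -0.086, 0.109, 0, 0.014, 0.01, -0.001, 0, -0.086, 0.109, 0, 0.014, 0.01, 0.001, 0, -0.086, 0.109, 0, 0.013, 0.009, 0.003, 0, -0.086, 0.109, 0, 0.013, 0.009, 0.006, 0, -0.086, 0.109, 0, 0.012, 0.008, 0.008, 0],
)

```text
clock: 15.25
eef_pos: [465.0, 257.1, 143.9]
eef_rot: [1.559, 0.673, 2.51]
wrist_force: [0.2, -0.0, -0.0]
finger_gap: 47.0
```

```bash
python3 st.py; python3 tp.py; python3 - <<'E'
from go import *
go(np.array([487,329,140]),np.pi-.01,51)
E
```

```text
t 15.25 j [ 0.149  0.681  1.357  0.598  1.788 -0.884] p [465.  257.1 143.9] gap 47.0 F [ 0.2 -0.  -0. ]
[[-0.631 -0.51   0.584]
 [ 0.462  0.359  0.811]
 [-0.624  0.782  0.009]]
t 15.25 grasp tote [-192.8  333.5  155.7] world [477.  248.3 155.7] gap 47.0 F [ 0.2 -0.  -0. ] j [ 0.15  0.68  1.36  0.6   1.79 -0.88]
rotvec [-0.3779  0.4843 -0.0043] shift in cur [0.0386 0.0098 0.0626] shift in target axes [ 0.0049 -0.0164  0.0722] dist 74.0
ik [ 0.4   0.94  0.94  0.36  2.08 -1.12] 0.0
```

play_rows(
  motion=[-0.076, 0.097, 0, 0.007, 0.001, 0.013, 0, -0.076, 0.097, 0, 0.006, -0.001, 0.014, 0, -0.076, 0.097, 0, 0.004, -0.002, 0.014, 0, -0.076, 0.097, 0, 0.003, -0.003, 0.015, 0, -0.076, 0.097, 0, 0.002, -0.003, 0.015, 0, 0, 0, 0, 0, 0, 0, 0],
)

```text
clock: 15.85
eef_pos: [477.9, 334.7, 123.5]
eef_rot: [1.565, 0.675, -3.12]
wrist_force: [-0.6, -0.1, -0.8]
finger_gap: 47.0
```

```bash
python3 st.py; cat > wb.py <<'E'
from go import *
import sys
n=sys.argv[1];cx,cy=float(sys.argv[2]),float(sys.argv[3]);hl=float(sys.argv[4])
p,d=camera("wrist");cv2.imwrite(f"pics/{n}.png",p)
w=cloud("wrist",d);X,Y,Z=w[...,0],w[...,1],w[...,2]
for l,m in (("sink",(np.hypot(X-cx,Y-cy)<35)&(Z>38)&(Z<70)),("sinktop",(np.hypot(X-cx,Y-cy)<35)&(Z>54)&(Z<70)),("board",(abs(X-cx)<40)&(abs(Y-cy)<hl)&(Z>4.5)&(Z<13))):
    q=w[m]
    if len(q)<6:print(l,len(q));continue
    r=cv2.minAreaRect(q[:,:2].astype(np.float32));print(l,len(q),np.round(r[0],1),np.round(r[1],1),round(r[2],1),"z",np.percentile(q[:,2],[2,50,98]).round(1))
T=np.array(camera_params("wrist")["T"])
for k in sys.argv[5:]:
    for r in place_of("wrist",k)[:3]: print(k,round(r["conf"],2),(T@np.r_[r["at"],1])[:3].round(1))
E
python3 wb.py w6 487 329 115 long_board_grip long_board
```

```text
t 15.85 j [ 0.41   0.972  0.891  0.351  2.109 -1.141] p [477.9 334.7 123.5] gap 47.0 F [-0.6 -0.1 -0.8]
[[-0.78  -0.625 -0.025]
 [-0.017 -0.02   1.   ]
 [-0.625  0.78   0.005]]
sink 380 [480.9 327.9] [16.9 13.7] 1.2 z [57.  58.8 60. ]
sinktop 380 [480.9 327.9] [16.9 13.7] 1.2 z [57.  58.8 60. ]
board 1165 [488.2 336.5] [112.2  36.8] 88.5 z [ 5.   8.8 11.5]
long_board_grip 0.84 [299.2 243.5  62.4]
long_board_grip 0.77 [489.  327.4  43.9]
long_board 0.75 [299.9 246.2  -3.7]
```

View pics/w6.png

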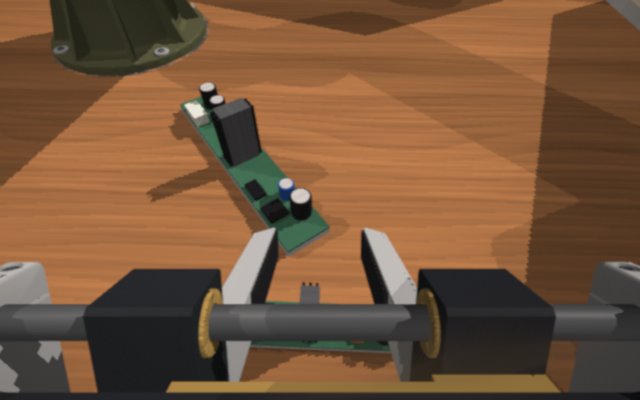

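```bash
python3 - <<'E'
from go import *
go(np.array([487.5,328,46]),np.pi-.01,51)
E
```

```text
rotvec [ 0.0194 -0.0171 -0.0047] shift in cur [ 0.0615 -0.0665 -0.0037] shift in target axes [ 0.0618 -0.0663 -0.0035] dist 91.0
ik [ 0.4   1.05  0.96  0.34  1.96 -1.17] 0.0
```

play_rows(
  motion=[0.019, -0.017, -0.005, 0.015, -0.016, -0.001, 0, 0, 0, 0, 0.015, -0.016, -0.001, 0, 0, 0, 0, 0.015, -0.016, -0.001, 0, 0, 0, 0, 0.015, -0.016, -0.001, 0, 0, 0, 0, 0, 0, 0, 0],
)

```text
clock: 16.5
eef_pos: [475.0, 322.6, 37.6]
eef_rot: [1.568, 0.685, 3.114]
wrist_force: [0.6, 0.1, 0.4]
finger_gap: 47.0
```

```bash
python3 tp.py; python3 - <<'E'
from go import *
go(np.array([487.5,328,45]),np.pi-.01,51)
E
```

```text
t 16.5 grasp tote [-174.3  406.2   49.6] world [489.7 322.2  49.6] gap 47.0 F [0.6 0.1 0.4] j [ 0.38  1.04  0.97  0.34  1.95 -1.17]
rotvec [-0.0085  0.0138  0.004 ] shift in cur [ 0.0047 -0.002   0.0055] shift in target axes [ 0.0046 -0.0021  0.0056] dist 8.0
ik [ 0.4   1.05  0.96  0.34  1.96 -1.17] 0.0
```

play_rows(
  motion=[-0.009, 0.014, 0.004, 0.005, -0.002, 0.006, 0.2, 0, 0, 0, 0, 0, 0, 0.6, 0, 0, 0, 0, 0, 0, 1, 0, 0, 0, 0, 0, 0, 1, 0, 0, 0, 0, 0, 0, 1],
  newtons=30,
)

```text
clock: 17.0
eef_pos: [474.4, 328.6, 37.2]
eef_rot: [1.567, 0.685, 3.127]
wrist_force: [0.4, -0.4, -1.4]
finger_gap: 14.2
```

```bash
python3 tp.py; python3 st.py
```

```text
t 17.0 grasp tote [-174.4  412.4   49.3] world [489.1 328.3  49.3] gap 14.2 F [ 0.4 -0.4 -1.4] j [ 0.4   1.05  0.96  0.34  1.96 -1.17]
t 17.0 j [ 0.396  1.047  0.956  0.34   1.96  -1.172] p [474.4 328.6  37.2] gap 14.2 F [ 0.4 -0.4 -1.4]
[[-0.774 -0.633  0.012]
 [ 0.011  0.006  1.   ]
 [-0.633  0.774  0.003]]
```

play_rows(
  motion=[0, 0, 0, -0.007, 0.009, 0, 1, 0, 0, 0, -0.014, 0.017, 0, 1, 0, 0, 0, -0.016, 0.02, 0, 1, 0, 0, 0, -0.016, 0.02, 0, 1, 0, 0, 0, -0.016, 0.02, 0, 1, 0, 0, 0, 0, 0, 0, 1],
)

```text
clock: 17.6
eef_pos: [473.6, 328.2, 159.2]
eef_rot: [1.566, 0.69, 3.127]
wrist_force: [0.4, -1.0, -1.8]
finger_gap: 13.8
```

```bash
python3 tp.py; python3 - <<'E'
from h import *
p,d=camera("scene");cv2.imwrite("pics/s1.png",p)
E
python3 - <<'E'
from arc import *
s,p,R=pose()
yawnow=np.arctan2(R.as_matrix()[1,0],R.as_matrix()[0,0]);print(yawnow)
arc(None,tote(-150,-75,150),22,TY-yawnow if yawnow>0 else TY-yawnow-2*np.pi,grip=1)
E
```

```text
t 17.6 grasp tote [-175.3  412.1  171.3] world [488.2 328.  171.3] gap 13.8 F [ 0.4 -1.  -1.8] j [ 0.4   0.9   0.93  0.37  2.12 -1.11]
3.1272932593994947
0.088, -0.107, -0, -0.002, -0.003, -0.02, 1,
0.088, -0.107, -0, -0.004, -0.005, -0.019, 1,
0.088, -0.107, -0, -0.007, -0.006, -0.018, 1,
0.088, -0.107, -0, -0.009, -0.008, -0.017, 1,
0.088, -0.107, -0, -0.011, -0.01, -0.015, 1,
0.088, -0.107, -0, -0.012, -0.011, -0.013, 1,
0.088, -0.107, -0, -0.014, -0.012, -0.01, 1,
0.088, -0.107, -0, -0.015, -0.013, -0.008, 1,
0.088, -0.107, -0, -0.016, -0.014, -0.005, 1,
0.088, -0.107, -0, -0.016, -0.015, -0.002, 1,
0.088, -0.107, -0, -0.017, -0.015, 0.001, 1,
0.088, -0.107, -0, -0.017, -0.015, 0.004, 1,
0.088, -0.107, -0, -0.016, -0.014, 0.007, 1,
0.088, -0.107, -0, -0.015, -0.014, 0.01, 1,
0.088, -0.107, -0, -0.014, -0.013, 0.013, 1,
0.088, -0.107, -0, -0.013, -0.012, 0.015, 1,
0.088, -0.107, -0, -0.012, -0.011, 0.018, 1,
0.088, -0.107, -0, -0.01, -0.009, 0.02, 1,
0.088, -0.107, -0, -0.008, -0.008, 0.021, 1,
0.088, -0.107, -0, -0.006, -0.006, 0.023, 1,
0.088, -0.107, -0, -0.003, -0.004, 0.024, 1,
0.088, -0.107, -0, -0.001, -0.002, 0.024, 1,
endj [-0.54  0.21  2.09  1.44  0.47 -0.28]
```

View pics/s1.png

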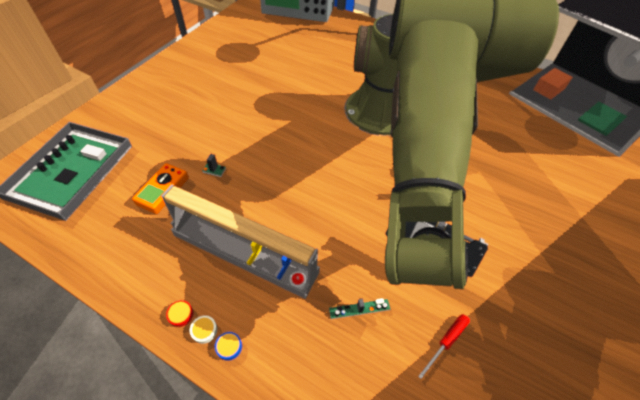

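play_rows(
  motion=[0.088, -0.107, 0, -0.002, -0.003, -0.02, 1, 0.088, -0.107, 0, -0.004, -0.005, -0.019, 1, 0.088, -0.107, 0, -0.007, -0.006, -0.018, 1, 0.088, -0.107, 0, -0.009, -0.008, -0.017, 1, 0.088, -0.107, 0, -0.011, -0.01, -0.015, 1, 0.088, -0.107, 0, -0.012, -0.011, -0.013, 1, 0.088, -0.107, 0, -0.014, -0.012, -0.01, 1, 0.088, -0.107, 0, -0.015, -0.013, -0.008, 1, 0.088, -0.107, 0, -0.016, -0.014, -0.005, 1, 0.088, -0.107, 0, -0.016, -0.015, -0.002, 1, 0.088, -0.107, 0, -0.017, -0.015, 0.001, 1, 0.088, -0.107, 0, -0.017, -0.015, 0.004, 1, 0.088, -0.107, 0, -0.016, -0.014, 0.007, 1, 0.088, -0.107, 0, -0.015, -0.014, 0.01, 1, 0.088, -0.107, 0, -0.014, -0.013, 0.013, 1, 0.088, -0.107, 0, -0.013, -0.012, 0.015, 1],
)

```text
clock: 19.25
eef_pos: [522.7, -26.8, 126.0]
eef_rot: [1.597, 0.708, 0.84]
wrist_force: [0.3, 0.4, -2.7]
finger_gap: 13.8
```

```bash
python3 tp.py;  python3 - <<'E'
from arc import *
s,p,R=pose();M=R.as_matrix()
yawnow=np.arctan2(M[1,0],M[0,0]);print(yawnow,M.round(3))
arc(None,tote(-150,-80,140),7,TY-yawnow,grip=1)
E
```

```text
t 19.25 grasp tote [-179.4   45.8  138.3] world [513.  -37.5 138.3] gap 13.8 F [ 0.3  0.4 -2.7] j [-0.52  0.28  2.02  1.1   0.99 -0.48]
0.840142541224922 [[ 0.507  0.453  0.733]
 [ 0.566  0.466 -0.68 ]
 [-0.65   0.76  -0.02 ]]
0.071, -0.083, 0.002, -0.007, -0.005, 0.018, 1,
0.071, -0.083, 0.002, -0.006, -0.004, 0.019, 1,
0.071, -0.083, 0.002, -0.005, -0.003, 0.019, 1,
0.071, -0.083, 0.002, -0.003, -0.002, 0.02, 1,
0.071, -0.083, 0.002, -0.002, -0.001, 0.02, 1,
0.071, -0.083, 0.002, -0, 0.001, 0.02, 1,
0.071, -0.083, 0.002, 0.001, 0.002, 0.02, 1,
endj [-0.54  0.23  2.08  1.42  0.46 -0.24]
```

play_rows(
  motion=[0.071, -0.083, 0.002, -0.007, -0.005, 0.018, 1, 0.071, -0.083, 0.002, -0.006, -0.004, 0.019, 1, 0.071, -0.083, 0.002, -0.005, -0.003, 0.019, 1, 0.071, -0.083, 0.002, -0.003, -0.002, 0.02, 1, 0.071, -0.083, 0.002, -0.002, -0.001, 0.02, 1, 0.071, -0.083, 0.002, 0, 0.001, 0.02, 1, 0.071, -0.083, 0.002, 0.001, 0.002, 0.02, 1, 0, 0, 0, 0, 0, 0, 1],
)

```text
clock: 20.05
eef_pos: [557.9, -166.8, 119.0]
eef_rot: [1.603, 0.726, 0.04]
wrist_force: [0.6, 0.1, -2.1]
finger_gap: 13.9
```

```bash
python3 tp.py; python3 st.py; python3 wl.py w7;  python3 - <<'E'
from go import *
go(tote(-120,-80,97),TY,51)
go(tote(0,-80,97),TY,51)
E
```

```text
t 20.05 grasp tote [-159.   -86.1  131.6] world [ 543.7 -167.4  131.6] gap 13.9 F [ 0.6  0.1 -2.1] j [-0.55  0.23  2.1   1.43  0.43 -0.23]
t 20.05 j [-0.549  0.228  2.095  1.429  0.433 -0.229] p [ 557.9 -166.8  119. ] gap 13.9 F [ 0.6  0.1 -2.1]
[[ 0.747  0.664  0.018]
 [ 0.03  -0.006 -1.   ]
 [-0.664  0.748 -0.024]]
yellow 778 x [-26.1  -2.1] y [26.2 37.2] ymed 29.1 z [37.8 68.4]
blue 1002 x [-26.1  -2.6] y [110.4 121.3] ymed 111.9 z [37.3 68.3]
handle 15499 x [-20.4  14.1] y [-185.1  126.1] ymed -27.0 z [148.6 153.4]
rotvec [-0.0552  0.0276  0.0449] shift in cur [ 0.052   0.0007 -0.0073] shift in target axes [ 0.0521 -0.0013 -0.0058] dist 52.0
ik [-0.51  0.37  2.04  1.72  0.45 -0.56] 0.0
rotvec [-0.0552  0.0276  0.0449] shift in cur [ 0.1417  0.0801 -0.0141] shift in target axes [ 0.1454  0.0742 -0.0058] dist 163.0
ik [-0.38  0.55  1.74  1.54  0.35 -0.27] 0.0
```

View pics/w7.png

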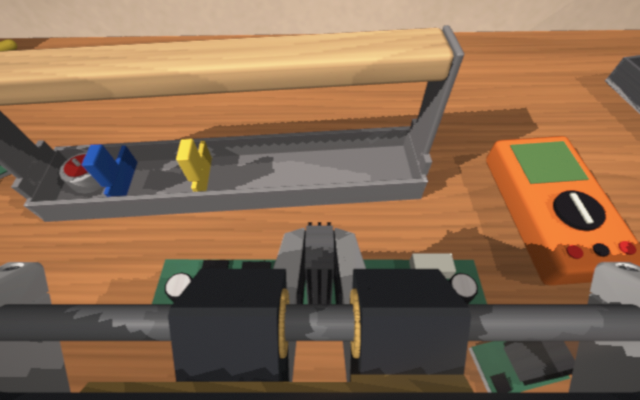

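```bash
python3 - <<'E'
from go import *
p,d=camera("wrist");w=cloud("wrist",d);q=(w-C0)@Rz(TY).as_matrix();X,Y,Z=q[...,0],q[...,1],q[...,2]
m=(abs(X)<25)&(abs(Y)>170)&(abs(Y)<215)&(Z>60)&(Z<125)
for s in (-1,1):
    a=q[m&(Y*s>0)];print(s,len(a),np.percentile(a[:,1],[1,10,50,90,99]).round(1) if len(a) else"")
# outer near wall
m=(abs(X)<60)&(abs(Y)<150)&(Z>26)&(Z<32)
print("rim x",np.percentile(q[m][:,0],[1,25,50,75,99]).round(1))
m=(X<-20)&(X>-39.5)&(Z>25)&(Z<33);print("near rim y",np.percentile(q[m][:,1],[0.5,99.5]).round(1),np.median(q[m][:,0]))
m=(abs(X)<28)&(Z>0)&(Z<9)&(Y<20)&(Y>-200);print("floor",m.sum(),np.median(q[m][:,2]).round(1),np.percentile(q[m][:,1],[1,99]).round(1))
# held board ends
s,pp,R=pose();g=pp-R.apply([19,0,0])
t=R.inv().apply(w.reshape(-1,3)-pp).reshape(w.shape)
up=R.inv().apply([0,0,1]);h=(w-g)[...,2]
b,gr,r=[p[...,i].astype(int) for i in range(3)]
m=(h<-35)&(h>-48)&(abs(t[...,2])<120)&(np.hypot(X+159,0*X)<60)
print("board z(tool)",np.percentile(t[m][:,2],[0.5,99.5]).round(1),"h",np.percentile(h[m],[5,50,95]).round(1),m.sum())
for sg in(-1,1):
    mm=m&(t[...,2]*sg>60);print(sg,np.median(h[mm]).round(1),mm.sum())
E
```

```text
-1 1331 [-196.6 -194.6 -191.6 -191.2 -190.8]
1 1279 [188.1 188.7 189.6 190.6 193.2]
rim x [-39.7 -38.3 -34.7  34.2  38.6]
near rim y [-278.9  192.1] -37.885121673289895
floor 5701 5.1 [-190.3   17.8]
board z(tool) [-100.5   99.3] h [-43.5 -39.2 -36. ] 2785
-1 -38.1 1152
1 -42.9 585
```

```bash
python3 - <<'E'
from go import *
go(tote(-100,-83,99),TY,50.7)
go(tote(-4,-83,99),TY,50.7)
E
```

```text
rotvec [-0.0544  0.0263  0.0392] shift in cur [ 0.0658  0.0152 -0.0051] shift in target axes [ 0.0664  0.0129 -0.0026] dist 68.0
ik [-0.49  0.4   1.98  1.67  0.43 -0.49] 0.0
rotvec [-0.0544  0.0263  0.0392] shift in cur [ 0.1375  0.0788 -0.0104] shift in target axes [ 0.1407  0.0737 -0.0026] dist 159.0
ik [-0.39  0.55  1.74  1.51  0.36 -0.24] 0.0
```

play_rows(
  motion=[-0.027, 0.013, 0.02, 0.008, 0.002, 0, 1, -0.027, 0.013, 0.02, 0.014, 0.003, 0, 1, 0, 0, 0, 0.022, 0.004, -0.001, 1, 0, 0, 0, 0.022, 0.004, -0.001, 1, 0, 0, 0, 0, 0, 0, 1],
)

```text
clock: 20.65
eef_pos: [617.1, -156.2, 84.5]
eef_rot: [1.569, 0.684, 0.095]
wrist_force: [-0.6, 0.6, -1.7]
finger_gap: 14.0
```

```bash
python3 tp.py; python3 st.py; python3 - <<'E'
from go import *
go(tote(-4,-83,99),TY,50.7)
E
```

```text
t 20.65 grasp tote [-99.8 -81.   96.5] world [ 602.4 -157.6   96.5] gap 14.0 F [-0.6  0.6 -1.7] j [-0.49  0.41  1.98  1.67  0.44 -0.51]
t 20.65 j [-0.49   0.407  1.984  1.669  0.444 -0.507] p [ 617.1 -156.2   84.5] gap 14.0 F [-0.6  0.6 -1.7]
[[ 0.772  0.629  0.096]
 [ 0.073  0.062 -0.995]
 [-0.632  0.775  0.002]]
rotvec [ 0.0121 -0.0122 -0.002 ] shift in cur [0.0726 0.0623 0.0039] shift in target axes [0.0725 0.0625 0.0023] dist 96.0
ik [-0.39  0.55  1.74  1.51  0.36 -0.24] 0.0
```

play_rows(
  motion=[0.012, -0.012, -0.002, 0.012, 0.011, 0.001, 1, 0, 0, 0, 0.012, 0.0105, 0, 1, 0, 0, 0, 0.012, 0.0105, 0.001, 1, 0, 0, 0, 0.012, 0.0105, 0, 1, 0, 0, 0, 0.012, 0.0105, 0.001, 1, 0, 0, 0, 0.012, 0.0105, 0, 1, 0, 0, 0, 0, 0, 0, 1],
)

```text
clock: 21.35
eef_pos: [711.3, -147.9, 86.6]
eef_rot: [1.572, 0.69, 0.096]
wrist_force: [-0.6, 1.5, -1.4]
finger_gap: 13.9
```

```bash
python3 tp.py; python3 st.py; python3 wl.py w8; python3 - <<'E'
from go import *
go(tote(-4,-83,60),TY,50.7)
E
```

```text
t 21.35 grasp tote [ -5.1 -80.2  98.7] world [ 696.7 -149.3   98.7] gap 13.9 F [-0.6  1.5 -1.4] j [-0.39  0.54  1.75  1.48  0.37 -0.23]
t 21.35 j [-0.391  0.544  1.745  1.484  0.37  -0.231] p [ 711.3 -147.9   86.6] gap 13.9 F [-0.6  1.5 -1.4]
[[ 0.767  0.634  0.095]
 [ 0.074  0.06  -0.995]
 [-0.637  0.771 -0.001]]
yellow 606 x [-20.1  -1. ] y [26.  36.3] ymed 31.0 z [66.1 68.6]
blue 0
handle 49514 x [-20.5  15. ] y [-191.5   38.9] ymed -76.9 z [149.  153.2]
rotvec [ 0.0088 -0.0129  0.0052] shift in cur [ 0.026  -0.0282  0.0031] shift in target axes [ 0.0258 -0.0283  0.003 ] dist 38.0
ik [-0.39  0.62  1.75  1.71  0.36 -0.46] 0.0
```

View pics/w8.png

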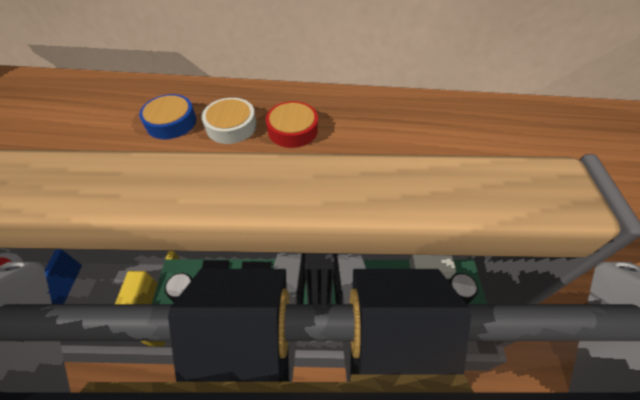

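play_rows(
  motion=[0.009, -0.013, 0.005, 0.001, -0.001, 0.003, 1, 0, 0, 0, 0.006, -0.007, 0, 1, 0, 0, 0, 0.006, -0.007, 0, 1, 0, 0, 0, 0.006, -0.007, 0, 1, 0, 0, 0, 0.004, -0.005, 0, 1, 0, 0, 0, 0, 0, 0, 1],
)

```text
clock: 22.0
eef_pos: [704.5, -151.1, 48.9]
eef_rot: [1.571, 0.689, 0.083]
wrist_force: [0.6, -0.6, -1.5]
finger_gap: 13.7
```

```bash
python3 tp.py; python3 - <<'E'
from go import *
go(tote(-4,-83,53),TY,50.7)
E
```

```text
t 22.0 grasp tote [-12.1 -82.7  61. ] world [ 689.9 -152.4   61. ] gap 13.7 F [ 0.6 -0.6 -1.5] j [-0.4   0.6   1.77  1.71  0.37 -0.46]
rotvec [ 0.0024 -0.0034  0.003 ] shift in cur [ 0.0114 -0.001   0.0004] shift in target axes [ 0.0114 -0.001   0.0004] dist 11.0
ik [-0.39  0.63  1.75  1.74  0.36 -0.49] 0.0
```

play_rows(
  motion=[0, 0, 0, 0.005, -0.001, 0, 1, 0, 0, 0, 0.004, 0, 0, 1, 0, 0, 0, 0.001, -0.002, 0, 1, 0, 0, 0, 0, 0, 0, 1],
)

```text
clock: 22.4
eef_pos: [710.1, -151.0, 41.1]
eef_rot: [1.57, 0.688, 0.084]
wrist_force: [0.5, 0.2, -2.1]
finger_gap: 13.6
```

```bash
python3 tp.py
```

```text
t 22.4 grasp tote [ -6.6 -83.   53.2] world [ 695.5 -152.2   53.2] gap 13.6 F [ 0.5  0.2 -2.1] j [-0.39  0.63  1.75  1.73  0.37 -0.49]
```

play_rows(
  motion=[0, 0, 0, 0.001, -0.001, 0, 1, 0, 0, 0, 0, 0, 0, 1],
)

```text
clock: 22.6
eef_pos: [711.0, -151.1, 41.4]
eef_rot: [1.57, 0.685, 0.084]
wrist_force: [-0.3, -0.7, -2.2]
finger_gap: 13.6
```

```bash
python3 tp.py
```

```text
t 22.6 grasp tote [ -5.8 -83.1  53.4] world [ 696.3 -152.3   53.4] gap 13.6 F [-0.3 -0.7 -2.2] j [-0.39  0.63  1.75  1.74  0.37 -0.5 ]
```

play_rows(
  motion=[0, 0, 0, 0.002, -0.003, 0, 1, 0, 0, 0, 0, 0, 0, 1],
)

```text
clock: 22.8
eef_pos: [712.0, -151.2, 40.9]
eef_rot: [1.568, 0.679, 0.084]
wrist_force: [0.0, 0.7, -2.2]
finger_gap: 13.6
```

```bash
python3 tp.py
```

```text
t 22.8 grasp tote [ -4.8 -83.4  52.8] world [ 697.3 -152.5   52.8] gap 13.6 F [ 0.   0.7 -2.2] j [-0.39  0.63  1.75  1.76  0.37 -0.52]
```

play_rows(
  motion=[0, 0, 0, 0.001, -0.003, 0, 1, 0, 0, 0, 0.001, -0.003, 0, 1],
)

```text
clock: 23.0
eef_pos: [712.1, -151.3, 39.9]
eef_rot: [1.567, 0.67, 0.085]
wrist_force: [-13.9, 5.5, 23.6]
finger_gap: 13.9
```

```bash
python3 tp.py; python3 st.py|tail -3
```

```text
t 23.0 grasp tote [ -4.8 -83.5  51.7] world [ 697.3 -152.6   51.7] gap 13.9 F [-13.9   5.5  23.6] j [-0.4   0.63  1.75  1.8   0.38 -0.56]
[[ 0.781  0.619  0.087]
 [ 0.066  0.056 -0.996]
 [-0.621  0.784  0.003]]
```

play_rows(
  motion=[0, 0, 0, -0.0005, 0.001, 0, 1, 0, 0, 0, 0, 0, 0, 1],
)

```text
clock: 23.2
eef_pos: [712.3, -151.3, 41.1]
eef_rot: [1.567, 0.67, 0.085]
wrist_force: [0.0, -0.1, -2.6]
finger_gap: 13.4
```

```bash
python3 tp.py
```

```text
t 23.2 grasp tote [ -4.7 -83.5  52.9] world [ 697.4 -152.6   52.9] gap 13.4 F [ 0.  -0.1 -2.6] j [-0.4   0.63  1.75  1.79  0.38 -0.55]
```

play_rows(
  motion=[0, 0, 0, 0.0005, -0.002, 0, 1, 0, 0, 0, 0, 0, 0, 1],
)

```text
clock: 23.4
eef_pos: [712.0, -151.3, 40.0]
eef_rot: [1.567, 0.668, 0.085]
wrist_force: [-2.1, -1.0, 2.0]
finger_gap: 13.9
```

```bash
python3 tp.py
```

```text
t 23.4 grasp tote [ -5.  -83.5  51.8] world [ 697.1 -152.6   51.8] gap 13.9 F [-2.1 -1.   2. ] j [-0.4   0.63  1.76  1.8   0.38 -0.57]
```

play_rows(
  motion=[0, 0, 0, 0, 0, 0, 0.4, 0, 0, 0, 0, 0, 0, 0.4, 0, 0, 0, -0.015, 0, 0, 0.4, 0, 0, 0, -0.03, 0, 0, 0.4, 0, 0, 0, -0.035, 0, 0, 0.4, 0, 0, 0, -0.035, 0, 0, 0.4, 0, 0, 0, 0, 0, 0, 0.4],
)

```text
clock: 24.1
eef_pos: [618.2, -158.5, 110.2]
eef_rot: [1.569, 0.672, 0.087]
wrist_force: [-0.5, 0.3, 0.2]
finger_gap: 28.4
```

```bash
python3 tp.py; python3 wl.py w9; python3 st.py|tail -3; python3 - <<'E'
from go import *
# current T picture: board
p,d=camera("wrist");w=cloud("wrist",d);q=(w-C0)@Rz(TY).as_matrix();X,Y,Z=q[...,0],q[...,1],q[...,2]
b,g,r=[p[...,i].astype(int) for i in range(3)]
m=(abs(X)<33)&(Y<20)&(Y>-189)&(g>r+12)&(Z<30)
a=q[m];print(len(a),"y",np.percentile(a[:,1],[.5,99.5]).round(1),"x",np.percentile(a[:,0],[1,99]).round(1),"z",np.percentile(a[:,2],[5,50,95]).round(1))
A=np.c_[a[:,:2],np.ones(len(a))];print(np.linalg.lstsq(A,a[:,2],rcond=None)[0].round(3))
go(np.array([516,-315,140]),.15,50.7)
E
```

```text
t 24.1 grasp tote [-99.  -83.3 122.1] world [ 603.4 -159.8  122.1] gap 28.4 F [-0.5  0.3  0.2] j [-0.49  0.36  1.98  1.58  0.44 -0.4 ]
yellow 729 x [-24.4  -0.7] y [25.1 36.2] ymed 29.8 z [38.6 67.7]
blue 1306 x [-24.   -0.3] y [109.  119.7] ymed 110.3 z [37.6 67.5]
handle 20152 x [-18.7  15.8] y [-187.7  107.1] ymed -40.8 z [148.7 152.6]
[[ 0.779  0.621  0.088]
 [ 0.068  0.056 -0.996]
 [-0.623  0.782  0.001]]
4132 y [-181.7   16.7] x [-21.3  14.9] z [10.8 11.9 13.8]
[-2.3000e-02  4.0000e-03  1.2419e+01]
rotvec [-0.038   0.0483 -0.0126] shift in cur [-0.0922 -0.0487  0.146 ] shift in target axes [-0.0984 -0.0554  0.1395] dist 179.0
ik [-0.89  0.37  1.9   1.23  0.79 -0.36] 0.0
```

View pics/w9.png

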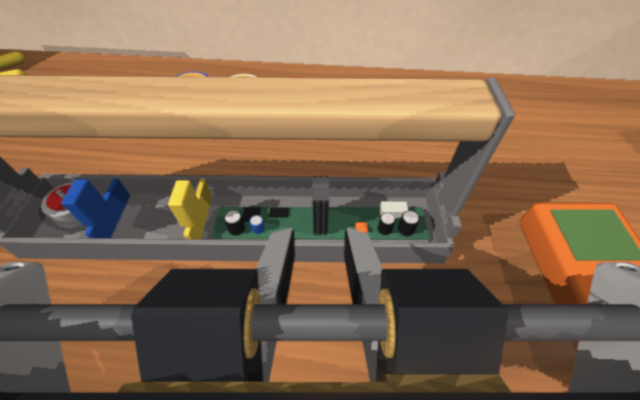

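```bash
python3 - <<'E'
from go import *
go(np.array([490,-310,150]),.2,50.7)
E
```

```text
rotvec [-0.0694  0.0872 -0.0126] shift in cur [-0.1184 -0.0568  0.138 ] shift in target axes [-0.129  -0.0675  0.1229] dist 191.0
ik [-0.94  0.33  1.93  1.18  0.86 -0.38] 0.0
```

play_rows(
  motion=[-0.035, 0.043, -0.006, -0.03, -0.014, 0.034, 0.2, -0.035, 0.043, -0.006, -0.03, -0.014, 0.034, 0.2, 0, 0, 0, -0.032, -0.017, 0.032, 0.2, 0, 0, 0, -0.032, -0.016, 0.031, 0.2, 0, 0, 0, 0, 0, 0, 0.2],
)

```text
clock: 24.7
eef_pos: [508.0, -311.6, 135.9]
eef_rot: [1.574, 0.688, 0.216]
wrist_force: [0.7, 0.3, -0.4]
finger_gap: 37.5
```

```bash
python3 tp.py; python3 wb.py w10 516 -316 42 short_board_grip short_board
```

```text
t 24.7 grasp tote [-220.6 -229.   148. ] world [ 493.7 -314.7  148. ] gap 37.5 F [ 0.7  0.3 -0.4] j [-0.94  0.35  1.9   1.17  0.88 -0.38]
sink 617 [ 517.9 -314.1] [28.2 13.9] 12.1 z [55.9 57.9 59.4]
sinktop 613 [ 517.9 -314.1] [28.2 13.9] 12.2 z [56.1 57.9 59.4]
board 672 [ 527.7 -311.8] [14.2 59.6] 12.5 z [ 6.7  8.2 12.6]
short_board_grip 0.93 [ 515.2 -316.4   38.1]
short_board 0.8 [ 520.1 -314.4    2. ]
short_board 0.65 [682.3 -30.7  49.8]
```

View pics/w10.png

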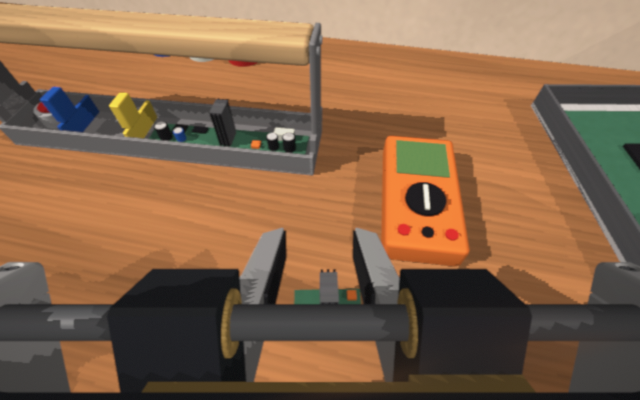

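```bash
python3 - <<'E'
from go import *
go(np.array([516.5,-314.4,47]),.213,50.7)
E
```

```text
rotvec [-0.0005 -0.0074  0.0026] shift in cur [ 0.0784 -0.0647  0.0098] shift in target axes [ 0.0783 -0.0649  0.0092] dist 102.0
ik [-0.9   0.57  1.88  1.37  0.79 -0.64] 0.0
```

play_rows(
  motion=[0, -0.007, 0.003, 0.0155, -0.013, 0.002, 0.1, 0, 0, 0, 0.0155, -0.013, 0.002, 0.1, 0, 0, 0, 0.0155, -0.013, 0.002, 0.1, 0, 0, 0, 0.0155, -0.013, 0.002, 0.1, 0, 0, 0, 0.015, -0.012, 0.002, 0.1, 0, 0, 0, 0, 0, 0, 0.1],
)

```text
clock: 25.45
eef_pos: [537.6, -301.8, 29.4]
eef_rot: [1.575, 0.687, 0.229]
wrist_force: [0.3, 0.1, 1.5]
finger_gap: 42.7
```

```bash
python3 tp.py; python3 - <<'E'
from go import *
go(np.array([516.5,-314.4,47]),.213,50.7)
E
```

```text
t 25.45 grasp tote [-190.3 -221.8   41.5] world [ 523.3 -305.1   41.5] gap 42.7 F [0.3 0.1 1.5] j [-0.88  0.58  1.88  1.38  0.78 -0.64]
rotvec [ 0.0057 -0.0127  0.0013] shift in cur [-0.0102 -0.0012  0.0077] shift in target axes [-0.0101 -0.0011  0.0079] dist 13.0
ik [-0.9   0.57  1.88  1.37  0.79 -0.64] 0.0
```

play_rows(
  motion=[0.006, -0.013, 0.001, -0.01, -0.001, 0.008, 0.1, 0, 0, 0, 0, 0, 0, 0.1],
)

```text
clock: 25.65
eef_pos: [531.9, -310.0, 35.6]
eef_rot: [1.572, 0.686, 0.215]
wrist_force: [0.2, -0.9, -0.0]
finger_gap: 42.1
```

```bash
python3 tp.py; python3 st.py | tail -3; python3 - <<'E'
from go import *
go(np.array([516.5,-314.4,47]),.213,50.7)
E
```

```text
t 25.65 grasp tote [-196.6 -229.4   47.6] world [ 517.6 -313.2   47.6] gap 42.1 F [ 0.2 -0.9 -0. ] j [-0.9   0.57  1.88  1.37  0.79 -0.63]
[[ 0.756  0.619  0.213]
 [ 0.165  0.135 -0.977]
 [-0.634  0.774 -0.001]]
rotvec [ 0.0007 -0.0019  0.0005] shift in cur [-0.0006 -0.0013  0.001 ] shift in target axes [-0.0006 -0.0013  0.001 ] dist 2.0
ik [-0.9   0.57  1.88  1.37  0.79 -0.64] 0.0
```

Aligned, so I'll close the fingers, lift, and check.

play_rows(
  motion=[0, 0, 0, -0.0005, -0.001, 0.001, 0.5, 0, 0, 0, 0, 0, 0, 1, 0, 0, 0, 0, 0, 0, 1, 0, 0, 0, 0, 0, 0, 1, 0, 0, 0, 0, 0, 0, 1],
  newtons=30,
)

```text
clock: 26.15
eef_pos: [531.4, -312.2, 38.1]
eef_rot: [1.567, 0.685, 0.212]
wrist_force: [-0.1, -1.3, -0.7]
finger_gap: 13.7
```

```bash
python3 tp.py; python3 st.py | tail -3
```

```text
t 26.15 grasp tote [-197.4 -231.5   50.1] world [ 517.  -315.3   50.1] gap 13.7 F [-0.1 -1.3 -0.7] j [-0.9   0.57  1.88  1.37  0.79 -0.63]
[[ 0.757  0.617  0.213]
 [ 0.163  0.137 -0.977]
 [-0.632  0.775  0.003]]
```

play_rows(
  motion=[0, 0, 0, -0.007, 0.009, 0, 1, 0, 0, 0, -0.014, 0.018, 0, 1, 0, 0, 0, -0.014, 0.018, 0, 1, 0, 0, 0, -0.01, 0.012, 0, 1, 0, 0, 0, 0, 0, 0, 1],
)

```text
clock: 26.65
eef_pos: [531.8, -311.1, 111.4]
eef_rot: [1.57, 0.687, 0.214]
wrist_force: [-0.7, -0.1, -2.4]
finger_gap: 13.9
```

```bash
python3 tp.py; python3 - <<'E'
from arc import *
s,p,R=pose();M=R.as_matrix();y=np.arctan2(M[1,0],M[0,0]);print(y)
arc(None,tote(-115,73,115),10,TY-y,grip=1)
E
```

```text
t 26.65 grasp tote [-196.8 -230.4  123.5] world [ 517.4 -314.2  123.5] gap 13.9 F [-0.7 -0.1 -2.4] j [-0.9   0.42  1.87  1.22  0.83 -0.42]
0.21387417867324415
warn 9 0.0 [ 0.09  0.01 -0.01  0.21 -0.06 -0.14]
0.009, -0.01, -0, 0.01, 0.007, -0.029, 1,
0.009, -0.01, -0, 0.01, 0.007, -0.029, 1,
0.009, -0.01, -0, 0.009, 0.007, -0.029, 1,
0.009, -0.01, -0, 0.009, 0.006, -0.029, 1,
0.009, -0.01, -0, 0.009, 0.006, -0.029, 1,
0.009, -0.01, -0, 0.008, 0.006, -0.03, 1,
0.009, -0.01, -0, 0.008, 0.006, -0.03, 1,
0.009, -0.01, -0, 0.008, 0.005, -0.03, 1,
0.009, -0.01, -0, 0.007, 0.005, -0.03, 1,
0.009, -0.01, -0, 0.007, 0.005, -0.03, 1,
endj [-0.15  0.26  2.14  2.19  0.22 -0.78]
```

play_rows(
  motion=[0.009, -0.01, 0, 0.01, 0.007, -0.029, 1, 0.009, -0.01, 0, 0.01, 0.007, -0.029, 1, 0.009, -0.01, 0, 0.009, 0.007, -0.029, 1, 0.009, -0.01, 0, 0.009, 0.006, -0.029, 1, 0.009, -0.01, 0, 0.009, 0.006, -0.029, 1, 0.009, -0.01, 0, 0.008, 0.006, -0.03, 1, 0.009, -0.01, 0, 0.008, 0.006, -0.03, 1, 0.009, -0.01, 0, 0.008, 0.005, -0.03, 1, 0.009, -0.01, 0, 0.007, 0.005, -0.03, 1, 0.009, -0.01, 0, 0.007, 0.005, -0.03, 1, 0, 0, 0, 0, 0, 0, 1],
)

```text
clock: 27.75
eef_pos: [585.6, 4.6, 91.7]
eef_rot: [1.582, 0.708, 0.077]
wrist_force: [-0.3, -0.3, -1.2]
finger_gap: 13.6
```

```bash
python3 tp.py; python3 st.py|tail -3; python3 wl.py w11; python3 - <<'E'
from go import *
go(tote(-100,73,99),TY,50.8)
go(tote(-4,73,99),TY,50.8)
E
```

```text
t 27.75 grasp tote [-118.2   82.1  104. ] world [571.2   3.5 104. ] gap 13.6 F [-0.3 -0.3 -1.2] j [-0.13  0.27  2.15  2.26  0.2  -0.82]
[[ 0.757  0.649  0.07 ]
 [ 0.059  0.039 -0.998]
 [-0.65   0.76  -0.009]]
yellow 832 x [-25.7  -1.9] y [25.3 36.3] ymed 32.1 z [37.5 68.3]
blue 765 x [-25.5  -2.1] y [108.6 119.9] ymed 113.8 z [38.4 68.2]
handle 20170 x [-20.   14.2] y [-100.2  184.5] ymed 40.9 z [148.6 153.2]
rotvec [-0.0105  0.0015  0.0244] shift in cur [0.0172 0.009  0.0079] shift in target axes [0.0174 0.0085 0.008 ] dist 21.0
ik [-0.14  0.32  2.11  2.33  0.24 -0.91] 0.0
rotvec [-0.0105  0.0015  0.0244] shift in cur [0.0901 0.0714 0.0071] shift in target axes [0.0918 0.0691 0.008 ] dist 115.0
ik [-0.1   0.48  1.86  2.06  0.16 -0.61] 0.0
```

View pics/w11.png

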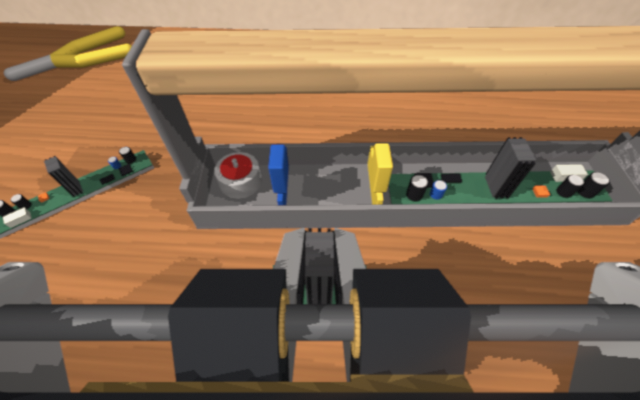

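play_rows(
  motion=[-0.01, 0.001, 0.024, 0.008, 0.004, 0.004, 1, 0, 0, 0, 0.009, 0.005, 0.004, 1, 0, 0, 0, 0, 0, 0, 1],
)

```text
clock: 28.1
eef_pos: [604.4, -4.8, 85.2]
eef_rot: [1.568, 0.689, 0.078]
wrist_force: [0.0, -0.3, -0.5]
finger_gap: 13.9
```

```bash
python3 tp.py; python3 st.py|tail -3; python3 - <<'E'
from go import *
go(tote(-4,72.8,99),TY,50.8)
E
```

```text
t 28.1 grasp tote [-100.4   71.2   97.3] world [589.8  -6.   97.3] gap 13.9 F [ 0.  -0.3 -0.5] j [-0.15  0.32  2.11  2.32  0.23 -0.9 ]
[[ 0.77   0.633  0.079]
 [ 0.06   0.052 -0.997]
 [-0.635  0.772  0.002]]
rotvec [0.0016 0.0008 0.0044] shift in cur [ 0.0733  0.0627 -0.0016] shift in target axes [ 0.0736  0.0623 -0.0017] dist 96.0
ik [-0.1   0.48  1.86  2.06  0.16 -0.6 ] 0.0
```

play_rows(
  motion=[0.002, 0.001, 0.004, 0.012, 0.01, 0, 1, 0, 0, 0, 0.012, 0.01, -0.001, 1, 0, 0, 0, 0.012, 0.01, 0, 1, 0, 0, 0, 0, 0, 0, 1],
)

```text
clock: 28.5
eef_pos: [651.6, -3.9, 83.9]
eef_rot: [1.571, 0.69, 0.074]
wrist_force: [-0.2, -0.3, -1.4]
finger_gap: 13.6
```

```bash
python3 tp.py; python3 st.py|tail -3; python3 - <<'E'
from go import *
go(tote(-4,72.8,99),TY,50.8)
E
```

```text
t 28.5 grasp tote [-53.3  68.5  96. ] world [636.9  -4.9  96. ] gap 13.6 F [-0.2 -0.3 -1.4] j [-0.13  0.4   1.99  2.23  0.2  -0.8 ]
[[ 0.769  0.635  0.074]
 [ 0.057  0.047 -0.997]
 [-0.636  0.771  0.   ]]
rotvec [-0.0028  0.0037  0.0055] shift in cur [ 0.0361  0.0338 -0.0046] shift in target axes [ 0.0363  0.0336 -0.0044] dist 50.0
ik [-0.1   0.48  1.86  2.06  0.16 -0.6 ] 0.0
```

play_rows(
  motion=[-0.003, 0.004, 0.005, 0, 0, -0.005, 1, 0, 0, 0, 0.012, 0.011, -0.001, 1, 0, 0, 0, 0, 0, 0, 1],
)

```text
clock: 28.8
eef_pos: [665.4, 1.7, 83.6]
eef_rot: [1.57, 0.688, 0.077]
wrist_force: [0.8, 0.4, -1.4]
finger_gap: 13.7
```

```bash
python3 tp.py; python3 st.py|tail -3; python3 - <<'E'
from go import *
go(tote(-4,72.8,99),TY,50.8)
E
```

```text
t 28.8 grasp tote [-39.1  72.9  95.7] world [6.507e+02 5.000e-01 9.570e+01] gap 13.7 F [ 0.8  0.4 -1.4] j [-0.11  0.43  1.95  2.22  0.18 -0.78]
[[ 0.77   0.633  0.077]
 [ 0.059  0.049 -0.997]
 [-0.635  0.772  0.   ]]
rotvec [-0.0007  0.0015  0.004 ] shift in cur [ 0.025  0.025 -0.   ] shift in target axes [0.0251 0.0249 0.    ] dist 35.0
ik [-0.1   0.48  1.86  2.06  0.16 -0.6 ] 0.0
```

play_rows(
  motion=[-0.001, 0.001, 0.004, 0.012, 0.012, -0.001, 1, 0, 0, 0, 0.011, 0.011, -0.001, 1, 0, 0, 0, 0, 0, 0, 1],
)

```text
clock: 29.1
eef_pos: [694.9, 4.7, 85.3]
eef_rot: [1.57, 0.688, 0.077]
wrist_force: [0.0, 0.1, -0.7]
finger_gap: 13.6
```

```bash
python3 tp.py; python3 st.py|tail -3; python3 wl.py w12; python3 - <<'E'
from go import *
go(tote(-5,72.8,75),TY,50.8)
E
```

```text
t 29.1 grasp tote [-9.4 73.6 97.4] world [680.3   3.6  97.4] gap 13.6 F [ 0.   0.1 -0.7] j [-0.1   0.47  1.87  2.09  0.16 -0.63]
[[ 0.77   0.633  0.077]
 [ 0.059  0.05  -0.997]
 [-0.635  0.773  0.001]]
yellow 13 x [-1.7 -1. ] y [27.6 34.4] ymed 31.0 z [66.2 67.7]
blue 53 x [-2.3 -0.2] y [111.1 120.7] ymed 115.7 z [66.  68.1]
handle 47473 x [-20.   15.4] y [-44.5 189. ] ymed 71.2 z [148.9 153.1]
rotvec [-0.0005  0.0017  0.0048] shift in cur [ 0.018  -0.0134  0.0008] shift in target axes [ 0.0179 -0.0135  0.0008] dist 22.0
ik [-0.1   0.53  1.86  2.3   0.19 -0.85] 0.0
```

View pics/w12.png

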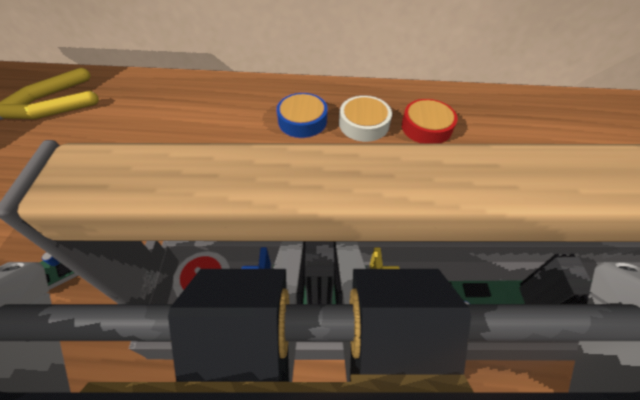

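play_rows(
  motion=[0, 0.002, 0.005, 0.009, -0.007, 0.0005, 1, 0, 0, 0, 0.009, -0.007, 0, 1, 0, 0, 0, 0, 0, 0, 1],
)

```text
clock: 29.45
eef_pos: [695.5, 3.4, 61.1]
eef_rot: [1.571, 0.686, 0.078]
wrist_force: [0.1, -0.0, -1.0]
finger_gap: 13.7
```

```bash
python3 tp.py; python3 st.py|tail -3;  python3 - <<'E'
from go import *
go(tote(-5,72.8,55.5),TY,50.8)
E
```

```text
t 29.45 grasp tote [-9.  72.2 73.1] world [680.8   2.2  73.1] gap 13.7 F [ 0.1 -0.  -1. ] j [-0.1   0.52  1.87  2.32  0.19 -0.87]
[[ 0.771  0.632  0.077]
 [ 0.06   0.049 -0.997]
 [-0.634  0.774 -0.   ]]
rotvec [-0.0009  0.0011  0.002 ] shift in cur [ 0.0142 -0.011  -0.0007] shift in target axes [ 0.0142 -0.0111 -0.0007] dist 18.0
ik [-0.1   0.56  1.86  2.44  0.21 -0.99] 0.0
```

play_rows(
  motion=[-0.001, 0.001, 0.002, 0.006, -0.005, -0.0005, 1, 0, 0, 0, 0.006, -0.005, -0.0005, 1, 0, 0, 0, 0, 0, 0, 1],
)

```text
clock: 29.75
eef_pos: [695.8, 3.8, 45.8]
eef_rot: [1.571, 0.686, 0.078]
wrist_force: [0.5, 0.4, -1.4]
finger_gap: 13.7
```

```bash
python3 tp.py
```

```text
t 29.75 grasp tote [-8.6 72.6 57.8] world [681.2   2.7  57.8] gap 13.7 F [ 0.5  0.4 -1.4] j [-0.1   0.55  1.87  2.43  0.21 -0.99]
```

play_rows(
  motion=[0, 0, 0, 0.001, -0.0025, 0, 1, 0, 0, 0, 0, 0, 0, 1],
)

```text
clock: 29.95
eef_pos: [694.2, 3.5, 43.9]
eef_rot: [1.57, 0.686, 0.078]
wrist_force: [0.0, -0.5, -1.1]
finger_gap: 13.7
```

```bash
python3 tp.py
```

```text
t 29.95 grasp tote [-10.2  72.4  56. ] world [679.6   2.4  56. ] gap 13.7 F [ 0.  -0.5 -1.1] j [-0.1   0.56  1.88  2.45  0.22 -1.  ]
```

play_rows(
  motion=[0, 0, 0, 0.0015, -0.001, 0, 1, 0, 0, 0, 0, 0, 0, 1],
)

```text
clock: 30.15
eef_pos: [694.7, 3.4, 42.9]
eef_rot: [1.57, 0.685, 0.078]
wrist_force: [0.4, 0.4, -0.2]
finger_gap: 14.2
```

```bash
python3 tp.py
```

```text
t 30.15 grasp tote [-9.8 72.3 54.9] world [680.1   2.3  54.9] gap 14.2 F [ 0.4  0.4 -0.2] j [-0.1   0.56  1.88  2.45  0.22 -1.01]
```

play_rows(
  motion=[0, 0, 0, 0.001, -0.001, 0, 1, 0, 0, 0, 0, 0, 0, 1],
)

```text
clock: 30.35
eef_pos: [695.2, 3.4, 42.1]
eef_rot: [1.57, 0.684, 0.078]
wrist_force: [0.1, 0.0, -0.9]
finger_gap: 13.6
```

```bash
python3 tp.py
```

```text
t 30.35 grasp tote [-9.3 72.2 54.1] world [680.5   2.3  54.1] gap 13.6 F [ 0.1  0.  -0.9] j [-0.1   0.56  1.87  2.46  0.22 -1.02]
```

play_rows(
  motion=[0, 0, 0, 0.001, -0.0015, 0, 1, 0, 0, 0, 0, 0, 0, 1],
)

```text
clock: 30.55
eef_pos: [696.1, 3.5, 42.3]
eef_rot: [1.57, 0.679, 0.078]
wrist_force: [-0.9, -0.5, -1.1]
finger_gap: 13.9
```

```bash
python3 tp.py
```

```text
t 30.55 grasp tote [-8.4 72.2 54.3] world [681.4   2.3  54.3] gap 13.9 F [-0.9 -0.5 -1.1] j [-0.1   0.56  1.87  2.47  0.23 -1.03]
```

play_rows(
  motion=[0, 0, 0, 0.0005, -0.0025, 0, 1, 0, 0, 0, 0, 0, 0, 1],
)

```text
clock: 30.75
eef_pos: [696.3, 3.4, 42.2]
eef_rot: [1.57, 0.674, 0.078]
wrist_force: [0.3, 0.4, -0.8]
finger_gap: 13.8
```

```bash
python3 tp.py
```

```text
t 30.75 grasp tote [-8.3 72.2 54.1] world [681.5   2.3  54.1] gap 13.8 F [ 0.3  0.4 -0.8] j [-0.1   0.56  1.88  2.49  0.23 -1.05]
```

play_rows(
  motion=[0, 0, 0, 0.001, -0.003, 0, 1, 0, 0, 0, 0, 0, 0, 1],
)

```text
clock: 30.95
eef_pos: [696.8, 3.5, 41.8]
eef_rot: [1.57, 0.668, 0.079]
wrist_force: [-0.6, -0.8, -1.0]
finger_gap: 14.0
```

```bash
python3 tp.py; python3 - <<'E'
from h import *
print(read_state()["moment"])
E
```

```text
t 30.95 grasp tote [-7.9 72.2 53.6] world [681.9   2.3  53.6] gap 14.0 F [-0.6 -0.8 -1. ] j [-0.1   0.57  1.88  2.51  0.24 -1.07]
[-0.03006348  0.6654923  -0.01529406]
```

```bash
python3 - <<'E'
from go import *
go(tote(-7.5,72.4,51.5),TY,50.8)
E
```

```text
rotvec [ 0.0006 -0.     -0.0157] shift in cur [ 0.0016 -0.0017 -0.0002] shift in target axes [ 0.0016 -0.0017 -0.0002] dist 2.0
ik [-0.1   0.57  1.87  2.47  0.22 -1.02] 0.0
```

play_rows(
  motion=[0, 0, -0.015, 0.001, -0.0015, 0, 1, 0, 0, 0, 0, 0, 0, 1],
)

```text
clock: 31.15
eef_pos: [697.6, 3.5, 41.7]
eef_rot: [1.57, 0.68, 0.079]
wrist_force: [0.2, -0.1, -1.1]
finger_gap: 13.9
```

```bash
python3 tp.py; python3 - <<'E'
from h import *
s=read_state();print(s["moment"],s["eef_rot"])
E
```

```text
t 31.15 grasp tote [-7.  72.1 53.7] world [682.8   2.3  53.7] gap 13.9 F [ 0.2 -0.1 -1.1] j [-0.1   0.57  1.87  2.46  0.23 -1.02]
[-0.07099467  0.63340566  0.04099389] [1.57029892 0.68026239 0.07929095]
```

play_rows(
  motion=[0, 0, -0.008, 0.001, -0.003, 0, 1, 0, 0, 0, 0, 0, 0, 1],
)

```text
clock: 31.35
eef_pos: [698.0, 3.5, 41.6]
eef_rot: [1.571, 0.682, 0.08]
wrist_force: [-0.4, -0.6, -1.7]
finger_gap: 13.5
```

```bash
python3 tp.py; python3 - <<'E'
from h import *
s=read_state();print(s["moment"],s["eef_rot"])
E
```

```text
t 31.35 grasp tote [-6.5 72.1 53.6] world [683.3   2.3  53.6] gap 13.5 F [-0.4 -0.6 -1.7] j [-0.1   0.57  1.87  2.45  0.22 -1.01]
[-0.07216693  0.68035658 -0.03891073] [1.57050124 0.68230469 0.08000682]
```

play_rows(
  motion=[0, 0, 0, 0.002, -0.003, 0, 1],
)

```text
clock: 31.45
eef_pos: [698.8, 3.5, 40.1]
eef_rot: [1.571, 0.678, 0.08]
wrist_force: [-15.0, -1.9, 27.8]
finger_gap: 13.8
```

```bash
python3 tp.py; python3 - <<'E'
from h import *
s=read_state();print(s["moment"],s["eef_rot"])
E
```

```text
t 31.45 grasp tote [-5.8 72.  52.1] world [684.1   2.3  52.1] gap 13.8 F [-15.   -1.9  27.8] j [-0.1   0.57  1.87  2.47  0.23 -1.03]
[ 0.18557553 -1.50662756  0.03696582] [1.57057197 0.6776596  0.08046081]
```

play_rows(
  motion=[0, 0, 0, 0, -0.001, 0, 1],
)

```text
clock: 31.55
eef_pos: [698.8, 3.6, 40.1]
eef_rot: [1.571, 0.675, 0.081]
wrist_force: [1.1, -0.1, 0.4]
finger_gap: 13.6
```

```bash
python3 tp.py
```

```text
t 31.55 grasp tote [-5.8 72.  52. ] world [684.    2.4  52. ] gap 13.6 F [ 1.1 -0.1  0.4] j [-0.1   0.57  1.87  2.48  0.23 -1.04]
```

play_rows(
  motion=[0, 0, 0, 0, -0.001, 0, 0.5, 0, 0, 0, 0, 0, 0, 0.4, 0, 0, 0, -0.015, 0, 0, 0.4, 0, 0, 0, -0.03, 0, 0, 0.4, 0, 0, 0, -0.035, 0, 0, 0.4, 0, 0, 0, -0.035, 0, 0, 0.4, 0, 0, 0, 0, 0, 0, 0.4],
)

```text
clock: 32.25
eef_pos: [603.4, -3.7, 108.1]
eef_rot: [1.571, 0.685, 0.081]
wrist_force: [0.4, -0.1, 0.0]
finger_gap: 28.3
```

```bash
python3 tp.py; python3 wl.py w13; python3 - <<'E'
from go import *
p,d=camera("wrist");w=cloud("wrist",d);q=(w-C0)@Rz(TY).as_matrix();X,Y,Z=q[...,0],q[...,1],q[...,2]
b,g,r=[p[...,i].astype(int) for i in range(3)]
for lo,hi in ((-189,25),(34,112)):
    m=(abs(X)<33)&(Y<hi)&(Y>lo)&(g>r+12)&(g>b)&(Z<20);a=q[m];A=np.c_[a[:,:2],np.ones(len(a))]
    print(len(a),"y",np.percentile(a[:,1],[1,99]).round(1),"x",np.percentile(a[:,0],[1,99]).round(1),"z",np.percentile(a[:,2],[5,50,95]).round(1),np.linalg.lstsq(A,a[:,2],rcond=None)[0].round(3))
p,d=camera("top");cv2.imwrite("pics/top9.png",cv2.resize(p[100:250,180:480],None,fx=2.6,fy=2.6))
E
```

```text
t 32.25 grasp tote [-101.4   72.3  120.1] world [588.7  -4.9 120.1] gap 28.3 F [ 0.4 -0.1  0. ] j [-0.15  0.27  2.11  2.12  0.2  -0.7 ]
yellow 781 x [-24.3   0. ] y [26.3 37.2] ymed 32.7 z [37.7 67.7]
blue 772 x [-24.   -0.5] y [109.5 120.7] ymed 114.3 z [38.8 67.8]
handle 20704 x [-18.4  16. ] y [-113.1  184.7] ymed 35.8 z [148.7 152.7]
3745 y [-180.2   15.9] x [-21.3  14.9] z [10.9 11.9 13. ] [-4.0000e-03  1.0000e-03  1.1944e+01]
1080 y [ 43.7 102.2] x [-23.    9.1] z [11.1 12.1 13.2] [-1.6000e-02  3.0000e-03  1.1819e+01]
```

View pics/w13.png

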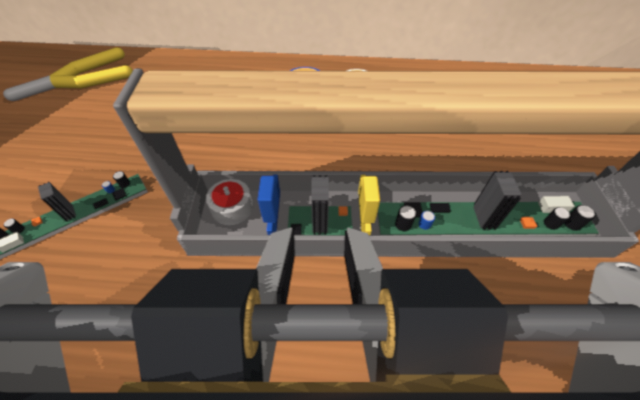

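View pics/top9.png

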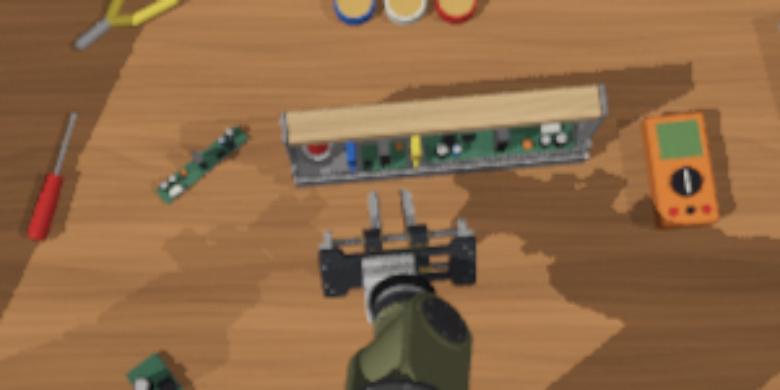

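Both boards lie flat, with their tops about 12 mm above the tote origin, as expected. In the wrist view the motor is upright at (228,203), and the short board sits between blue (270,200) and yellow (370,200). The gripper is clear of everything, so I'm handing in.

```bash
python3 -c "
from cell import *
print(sign_off())"
```

```text
the job is handed in; nothing more can be done
None
```

The job is done in the order asked and handed in at about 32 s on the robot's clock.

- **Dividers:** I slid blue from about 0.232 m to 0.305 m towards the motor, then yellow from about 0.135 m to 0.221 m.
- **Boards:** I used the middle-sized of the three long look-alikes. I set the long board in the end compartment, then the short board between the dividers. Each was lowered until the wrist force showed floor contact before I let go.
- **Pressing force:** As each board touched the floor, the wrist force briefly reached about 24–28 N upward. I eased it off before opening the fingers.

**Last checks (wrist camera):**

| | Along the tote (y, mm) | Top of board (mm above tote origin) |
|---|---|---|
| Long board | -180 to 16 | about 12, flat within about 1° |
| Short board | 44 to 102 | about 12, flat within about 1° |

- A board lying flat on the 4 mm floor should have its top at 12 mm, so both are fully down.
- The divider tabs are at y = 26 to 37 mm (yellow) and 110 to 121 mm (blue), so neither board overlaps a tab.
- The motor is upright in its own compartment.
- I did not touch the multimeter or the screwdriver.
- The gripper is empty and clear of everything.
- No check failed. The first pictures (scene and top cameras) differed by 5–9 mm in x, and I settled that with the wrist camera.

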